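# Put the screwdriver back in its cutout in the sloping tool tray

### The job

Put the amber-handled screwdriver back into its cutout in the sloping tool tray: hook the blade in under the steel keeper bar first, then press the handle down between the two spring rollers until it snaps fully home and lies level with the foam. A firm thumb's push is enough, so do not force it, and leave the other things on the bench where they are.

Things in the scene. Friction and masses are not known exactly. Their poses are not given: they have to be found in the camera images.
- tray_insert: Charcoal foam insert with teal cutout floors, 220x170x32 mm, on a fixed grey stand that slopes it 33 deg. Origin: centre of the top face; x up the slope, y across, z out of the face. Screwdriver cutout along x at y=-50: fat pocket 23 wide, 18.5 deep, x -91 to -12, then blade slot 9 wide, 14.5 deep, to x=74. Scissors and tweezers lie fixed in cutouts at y=48 and y=4.
- keeper (a point): Centre of the steel keeper bar that bridges the blade slot: 10 mm along x, 40 mm across; its underside is 4 mm below the foam's face (10.5 mm above the slot's floor), its top 1.5 mm above the face. The blade passes under it by at least 8 mm; tilting the shaft more than about 19 deg to the face under the bar jams it.
- catch (a point): Midpoint between the two steel spring rollers over the fat pocket's lower end, 1 mm below the foam's face. Rollers 8 mm thick, 17 mm long along x, 14 mm apart; each springs 6 mm sideways (2 N/mm), so the handle rests on them, about 16 mm above home, until some 8 to 14 N from above snaps it past.
- finger_channel (a point): Point on the face where the finger channel crosses the fat pocket: channel 40 mm wide along x (x -71 to -31), 28 mm deep, from y=12 out through the insert's side at y=-85: room for fingers each side of the handle. Home, the handle's axis lies 9 mm below the face and its top stands 0.5 mm proud.
- screwdriver: Loose screwdriver, 153 mm, 0.06 kg, lying on the bench. Amber round handle, diameter 19, from y=2 to y=76 mm; steel shaft, diameter 5 mm, on to the flat blade at y=-76 (it is solid to y=-66; the last 10 mm may not be felt). Axis along the body's y at z=9.5 mm; origin at mid length on the underside. Home: blade up the slope.
- screwdriver_tip (a point): End of the blade, on the axis. Home it lies about 64 mm up-slope of the insert's centre (x = 0.058 to 0.070), at y=-50, 9 mm below the face.
- screwdriver_grip (a point): Point on the handle's axis 109.5 mm from the blade's end, near the centre of mass: a good place to grip. Home it lies over the finger channel's middle part.
- screwdriver_butt (a point): Rear end of the handle, on the axis. Home it lies at the insert's x = -88 mm (2 to 3 mm play), y=-50, 9 mm below the face; resting on the rollers it is 5 to 12 mm above the face. Lengthways the cutout has only 5 mm play: unless the handle's front is slid up close to the fat pocket's upper end first, the butt catches on the pocket's lower edge.
- solvent_bottle: White squeeze bottle with a red spout cap, 46 mm across, 130 mm tall; stands on the bench. Bystander, to be left alone; origin at the centre of its underside.
- ring_gauge: Steel setting ring, 48 mm across, 14 mm high; lies on the bench. Bystander, to be left alone; origin at the centre of its underside.
- test_weight: Steel check weight with a knob, 22 mm across, 37 mm tall. Bystander, to be left alone; origin at the centre of its underside.
- eraser: White eraser in a blue sleeve, 20x42x12 mm. Bystander, to be left alone; origin at the centre of its underside.
- pencil_green: Green pencil, 169 mm long. Bystander, to be left alone; origin at the centre of its underside.
- pen_blue: Blue ball pen, 150 mm long. Bystander, to be left alone; origin at the centre of its underside.

How it is judged:
By the outcome, as a careful person would: the job done as asked, in the order asked, and still so for the second after the job is handed in, with the robot touching nothing.
It also fails if it takes over 48 s, if anything falls off the work surface, if the arm or the gripper's body presses on something with over 40 N, if the wrist force passes 120 N, or if a joint passes its speed limit or range.

### The arm

A 6-joint arm with a two-finger parallel gripper is mounted at the origin on a cart in front of the work surface, level with it; the furniture and walls round the work are solid. World frame = base frame: x ahead of the robot, y to its left, z up, the work surface at z = 0. Lengths are in mm, angles in degrees, forces in N, time in s.
With the tool pointing down it reaches from about 350 to 850 mm from the base axis. Payload 8.1 kg.
Tool frame: the origin (TCP) lies midway between the tips of the shut fingers; the grasp point (between the pads) lies 19 mm behind it (r.tcp_to_grasp is the distance from the TCP to the grasp point, in mm); z points along the fingers, y is the direction in which the jaws open and shut (so a half turn about z gives the same grasp; the last joint's range is limited). The gripper opens to 85 mm and grips with 20 to 120 N. Pads are 22 mm wide; open, the fingers measure 114 mm over their backs; the gripper's body (76 mm by 85 mm) begins 54 mm behind the grasp point. The pads swing forward as they close: fully open they stand 13 mm farther back than shut.
Start: joints at [71.998, 7.471, 85.268, -0, 87.261, -4.893], TCP at [136.063, 584.373, 231.292] pointing down, gripper open.
Joint ranges: [-169.43, 169.43], [-51.17, 129.36], [1.28, 143.12], [-76.62, 256.62], [0, 156.53], [-152.29, 152.29]. Speed limits (degrees/s): [136.94, 136.94, 159.86, 180, 180, 180].

### API

Orientations are given as [roll, pitch, yaw] about the fixed x, y, z axes, in that order (R = Rz(yaw) Ry(pitch) Rx(roll)).
In Python, from bench import r gives the robot as it stands.
- The arm moves only by the tool jog_arm, never from a script. Its argument "targets" is a list of rows, each a list of 7 numbers: the shift along the tool's x, y, z in m, then the turn, a rotation vector about the tool's x, y, z in rad, then the closure, from 0 (fully open) to 1 (shut). In form: [[dx, dy, dz, wx, wy, wz, claw], ...]. A call has 1 to 5 rows; each row is the pose to reach, as a shift and turn from the pose commanded when the call began, along the tool's axes at that moment; what a row does not reach only later rows make up. A row lasts 1/12 s, in which the tool goes at most 41.7 mm and 7.16 degrees, less where a joint would pass 70% of its speed; a pose out of reach is approached as far as the arm can. A call with a gripper value outside its range is refused whole. The fingers move at their own pace and stop on an object; "newtons" is the grip in N (left out, the last holds). Time passes only in rows, so rows that repeat a pose let the fingers close. It gives the time, the measured TCP pose, the force and the opening at its end, in the units of the state.
- r.sense(): the state, without advancing time (a new reading comes with each control period).
- r.snapshot(name): name is "scene" or "top"; returns a dict with "pixels" (480x640x3 uint8, red, green, blue), "fx", "fy", "cx", "cy" (pixels), "origin" and "attitude" of the camera in the world. Camera axes: x right, y down, z forward; pixel columns grow to the right and rows downward; lengths in mm; the calibration is good to about 2 mm. A picture is of the moment at which its call begins. There is no depth.
- r.hand_in(): hands the job in, once; it reports no verdict.
The state is a dict: "time": time; "joint_pos": joint angles; "qd": joint speeds; "joint_efforts": joint torques, N m; "tool_pos": TCP position; "tcp_rot": TCP orientation; "ft_force": force on the tool from outside, world axes, zero at the start; "wrist_torque": the same for the moment, N m; "finger_gap": finger opening in mm.
Only numpy, scipy, OpenCV 4.12 (cv2) and the standard library are available. Lean on these libraries where they do the work, as an engineer would, in place of code of your own. Each camera call takes 0.05 s, during which the arm holds its last target.

## Working session

There is one attempt and no reset: what is moved stays moved. The work goes in short steps, Python scripts to look and compute and a tool call to move; the robot and the scene stay as the last step left them, time stands still between calls to the robot, and variables do not carry over. Pictures are saved under pics/ and viewed, and the job is handed in when it is done.

Besides the shell and the picture viewer there is one more tool, called after "Emit:" by a JSON object that holds its "fn" and its "kwargs". jog_arm: Moves the arm, as the interface text tells. Its arguments: {"type":"object","properties":{"targets":{"type":"array","items":{"type":"array","items":{"type":"number"}}},"newtons":{"type":"number"}},"required":["targets"]}

```bash
mkdir -p pics; ls
python3 - <<'E'
from bench import r
import cv2
print(r.sense())
for n in("scene","top"):
    s=r.snapshot(n)
    cv2.imwrite(f"pics/{n}0.png",s["pixels"][:,:,::-1])
    print({k:v for k,v in s.items() if k!="pixels"})
E
```

```text
pics
{'time': 0.0, 'joint_pos': array([ 7.19972308e+01,  7.51629585e+00,  8.53295933e+01, -9.41502916e-04,
        8.72619142e+01, -4.89193799e+00]), 'qd': array([-0.06322854,  0.03829422, -0.03864984,  0.03947825, -0.02625451,
       -0.03581613]), 'joint_efforts': array([ 2.45843812e-04, -5.69420886e+01, -5.00535822e+01, -3.37044239e-04,
        1.49898708e-02, -7.72209773e-05]), 'tool_pos': array([135.90144956, 583.83554295, 230.22904669]), 'tcp_rot': array([-1.79892509e+02, -8.25619428e-03,  1.66889207e+02]), 'ft_force': array([ 0.33386094, -0.94417548,  0.53643025]), 'wrist_torque': array([ 0.06062417, -0.01231736, -0.01523234]), 'finger_gap': 85.45715524943459}
{'fx': 456.29441471628047, 'fy': 456.29441471628047, 'cx': 314.0630246540412, 'cy': 247.92694994547102, 'origin': array([ -26.19108484, -725.53630692,  724.43364584]), 'attitude': array([-125.43798642,    0.57681498,  -33.81927083])}
{'fx': 479.38491507491017, 'fy': 479.38491507491017, 'cx': 317.85349140537187, 'cy': 241.53508589227476, 'origin': array([ 224.78185711,   10.39612287, 1439.6450372 ]), 'attitude': array([-170.70699718,   -0.88193443,  -88.64391446])}
```

View pics/scene0.png

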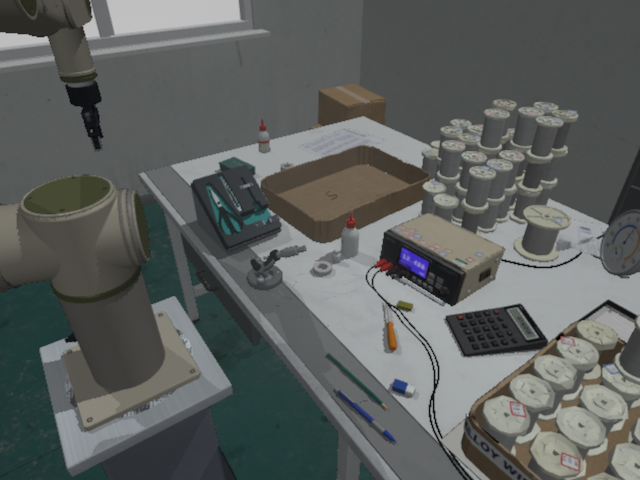

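View pics/top0.png

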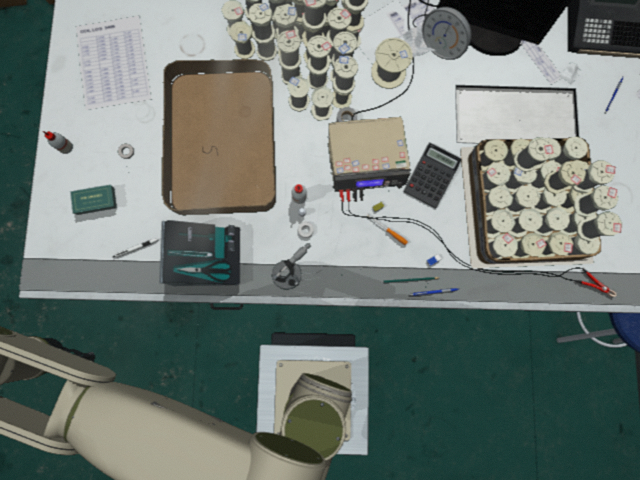

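The screwdriver is at about (393,234) in the top view and (390,330) in the scene view. The tray is at about (200,253) top and (235,210) scene. I'll zoom in on both.

```bash
cat > h.py <<'E'
import numpy as np, cv2
from scipy.spatial.transform import Rotation as Ro
def rot(a): return Ro.from_euler('xyz',a,degrees=True).as_matrix()
def ray(s,u,v):
    d=rot(s["attitude"])@np.array([(u-s["cx"])/s["fx"],(v-s["cy"])/s["fy"],1.]); return np.array(s["origin"]),d/np.linalg.norm(d)
def onz(s,u,v,z):
    o,d=ray(s,u,v); return o+d*(z-o[2])/d[2]
def tri(s1,p1,s2,p2):
    o1,d1=ray(s1,*p1);o2,d2=ray(s2,*p2)
    t=np.linalg.lstsq(np.c_[d1,-d2],o2-o1,rcond=None)[0]
    a=o1+d1*t[0];b=o2+d2*t[1]; return (a+b)/2,np.linalg.norm(a-b)
def proj(s,P):
    c=rot(s["attitude"]).T@(np.array(P)-s["origin"]); return np.array([c[0]/c[2]*s["fx"]+s["cx"],c[1]/c[2]*s["fy"]+s["cy"]])
def crop(s,u0,v0,w,h,k,name):
    im=s["pixels"][v0:v0+h,u0:u0+w,::-1]
    cv2.imwrite(name,cv2.resize(im,None,fx=k,fy=k,interpolation=cv2.INTER_CUBIC))
E
python3 - <<'E'
from bench import r
from h import *
import pickle
S=r.snapshot("scene");T=r.snapshot("top")
pickle.dump((S,T),open("st0.pkl","wb"))
crop(T,150,210,100,85,8,"pics/t_tray.png")
crop(S,185,155,100,95,6,"pics/s_tray.png")
crop(T,360,195,80,60,8,"pics/t_sd.png")
crop(S,360,290,80,75,8,"pics/s_sd.png")
for s in (S,T):
    hsv=cv2.cvtColor(s["pixels"],cv2.COLOR_RGB2HSV)
    m=cv2.inRange(hsv,(5,150,120),(20,255,255))
    n,l,st,c=cv2.connectedComponentsWithStats(m)
    for i in range(1,n):
        if st[i,4]>20: print(st[i],c[i])
E
```

```text
[388 322   8  26 116] [391.54310345 335.31034483]
[387 229  20  15  88] [397.11363636 236.30681818]
```

View pics/t_tray.png

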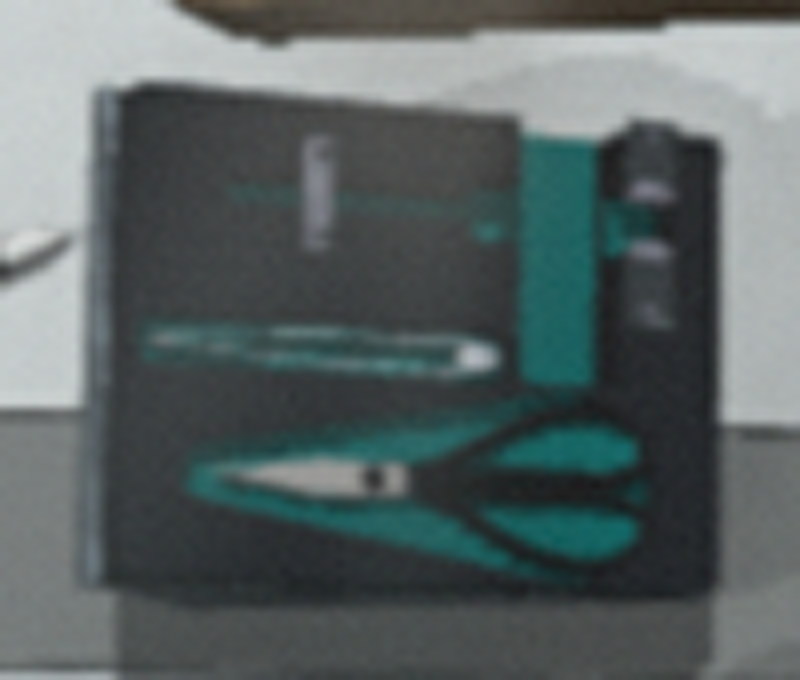

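View pics/s_tray.png

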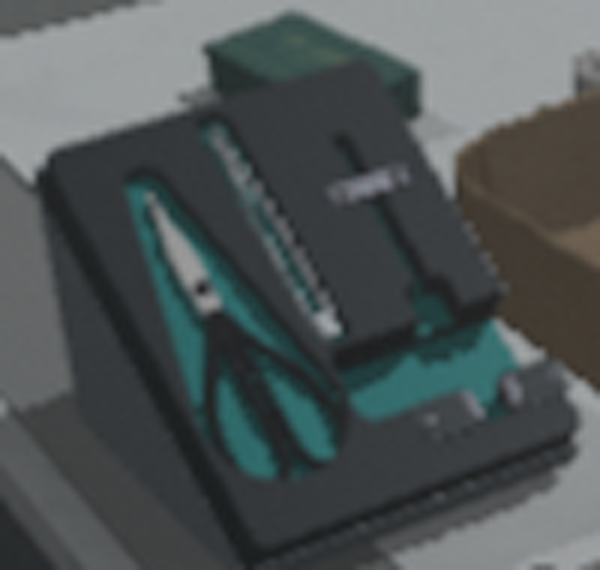

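View pics/t_sd.png

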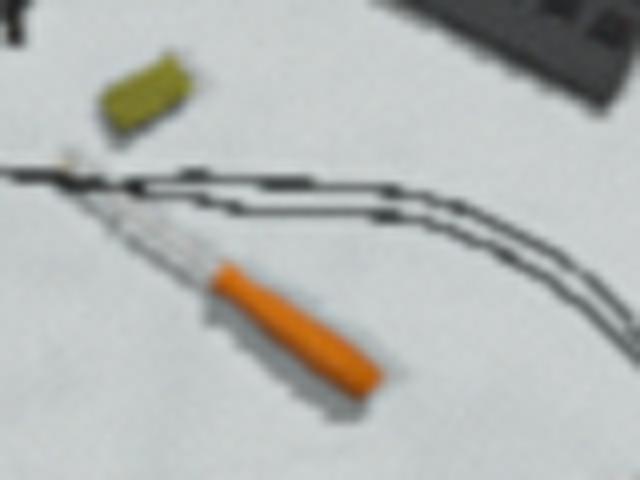

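View pics/s_sd.png

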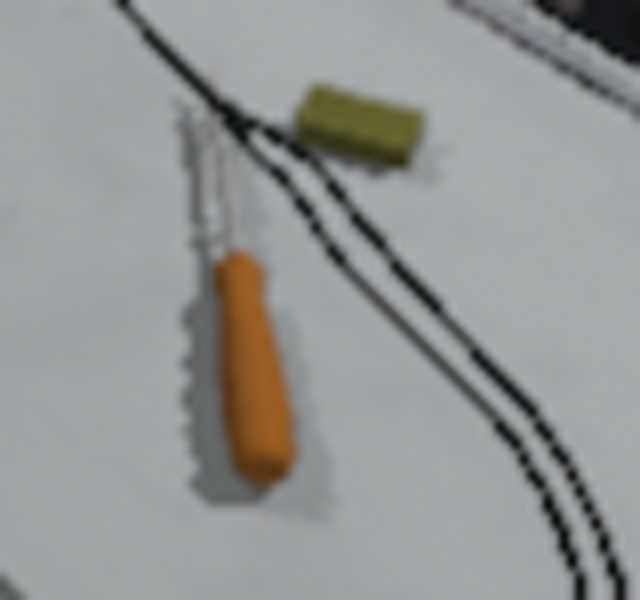

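The crops show the handle end to end. The tray's blade end faces world +y, with the keeper at top-crop (318,192) and the rollers at about (650,190) and (650,250). Next I'll fit the tray pose and the screwdriver axis.

Run:
```python
from h import *
import pickle
from scipy.optimize import least_squares
S,T=pickle.load(open("st0.pkl","rb"))
# screwdriver
ends={}
for n,s in (("S",S),("T",T)):
    hsv=cv2.cvtColor(s["pixels"],cv2.COLOR_RGB2HSV)
    m=cv2.inRange(hsv,(4,110,90),(22,255,255))
    nn,l,st,c=cv2.connectedComponentsWithStats(m); i=1+np.argmax(st[1:,4])
    v,u=np.nonzero(l==i); P=np.array([onz(s,a,b,9.5)[:2] for a,b in zip(u,v)])
    c=P.mean(0); w,V=np.linalg.eigh(np.cov((P-c).T)); d=V[:,1]; d*=np.sign(d[0])
    t=(P-c)@d; print(n,len(u),"centroid",c,"dir",d,"ang",np.degrees(np.arctan2(d[1],d[0])),"ext",t.min(),t.max(), "front",c+d*t.max(),"butt",c+d*t.min())
# tray features px
k=lambda u,v:(150+u/8-.5+.06,210+v/8-.5+.06); q=lambda u,v:(185+u/6-.5+.08,155+v/6-.5+.08)
C={( 110,-85):(k(140,85),q(365,62)),(-110,-85):(k(720,140),q(572,418)),(-110,85):(k(718,592),q(248,548)),(110,85):(k(112,582),q(45,165))}
for c,(a,b) in C.items(): print(c,*tri(T,a,S,b))
kk=tri(T,k(318,192),S,q(370,186)); print("keeper",kk)
def res(p,out=False):
    R=Ro.from_euler('ZYX',[p[3],p[4],p[5]],degrees=True).as_matrix()  # x up slope
    e=[]
    for (x,y),(a,b) in C.items():
        P=p[:3]+R@np.array([x,y,0]); e+=[*(proj(T,P)-a),*(proj(S,P)-b)]
    if out: return np.array(e)
    return np.r_[e,(p[4]+33)/1.,p[5]/1.]
p0=np.r_[np.mean([tri(T,a,S,b)[0] for a,b in C.values()],0),90,-33,0]
f=least_squares(res,p0,loss='soft_l1'); print(f.x); print(res(f.x,True).reshape(-1,4).round(1))
R=Ro.from_euler('ZYX',f.x[3:],degrees=True).as_matrix()
print("keeper ins",R.T@(kk[0]-f.x[:3]))
```

```text
S 173 centroid [ 482.13203949 -247.68436526] dir [0.58766253 0.80910615] ang 54.008691238168915 ext -38.7264702266367 42.07220558273417 front [ 506.85629806 -213.64348512] butt [ 459.37394421 -279.01819036]
T 110 centroid [ 481.37061521 -246.48064757] dir [0.58169741 0.81340526] ang 54.42998179004192 ext -33.825139062721874 38.00251621094431 front [ 503.47658047 -215.56920086] butt [ 461.69461941 -273.99419373]
(110, -85) [484.68764756 408.42405919 151.21067059] 0.800281912027041
(-110, -85) [490.79629664 228.21264375  38.46428608] 2.5631381080915716
(-110, 85) [322.93786469 221.10462703  35.68091652] 3.80223563439388
(110, 85) [317.21080806 406.42588173 145.4107454 ] 4.159396679141019
keeper (array([455.83154634, 354.64499785, 115.38568298]), np.float64(1.5805196921084221))
[ 4.04285752e+02  3.16652663e+02  9.12868303e+01  9.21977516e+01
 -3.25187493e+01 -1.07715786e-01]
[[-1.3 -0.5 -0.4 -0.3]
 [ 0.5  0.1  1.4  1.7]
 [ 0.   0.7  0.9  1.1]
 [-0.2 -0.3 -1.5 -1.3]]
keeper ins [ 43.30032606 -52.96656972   0.87485555]
```

Run:
```python
from h import *
import pickle
S,T=pickle.load(open("st0.pkl","rb"))
def c(s,u0,v0,w,h,k,name):
    im=s["pixels"][v0:v0+h,u0:u0+w,::-1].astype(float); im=np.clip(im*1.8,0,255).astype(np.uint8)
    im=cv2.resize(im,None,fx=k,fy=k,interpolation=cv2.INTER_LINEAR)
    for i in range(0,w,5): cv2.putText(im,str(u0+i),(i*k,8),0,.3,(255,255,255)); cv2.line(im,(i*k+k//2,10),(i*k+k//2,14),(255,255,255))
    for i in range(0,h,5): cv2.putText(im,str(v0+i),(0,i*k+k//2+3),0,.3,(255,255,255))
    cv2.imwrite(name,im)
c(S,185,160,100,75,8,"pics/sA.png")
c(S,215,205,80,60,10,"pics/sB.png")
c(T,158,215,90,45,8,"pics/tA.png")
c(T,158,250,90,40,8,"pics/tB.png")
```

```text
(no output)
```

View pics/sA.png

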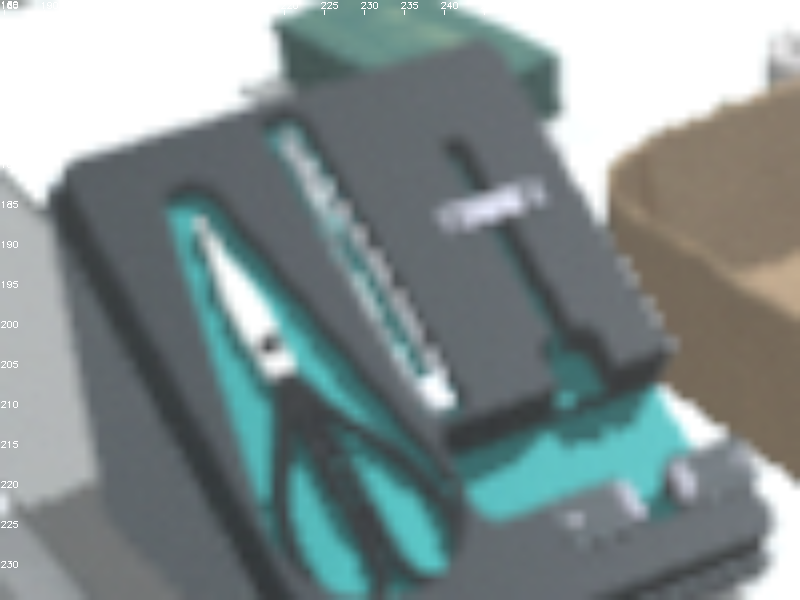

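View pics/sB.png

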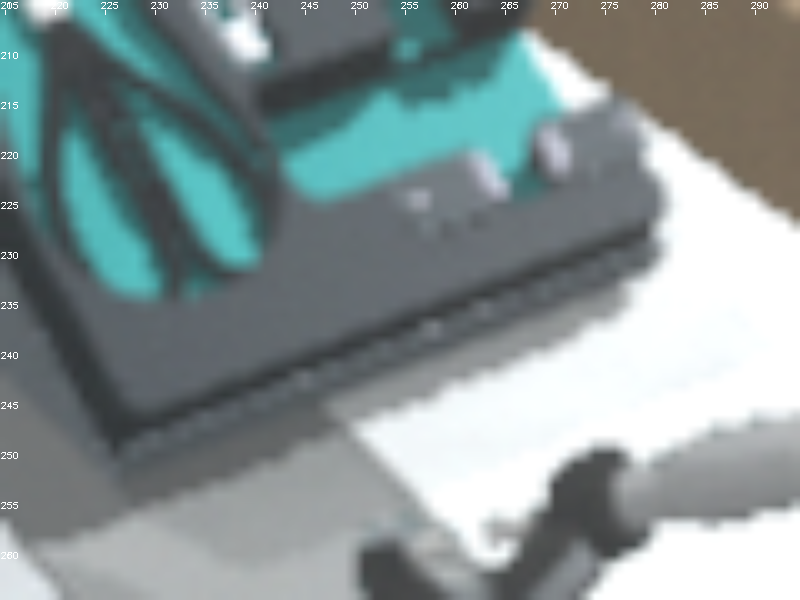

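View pics/tA.png

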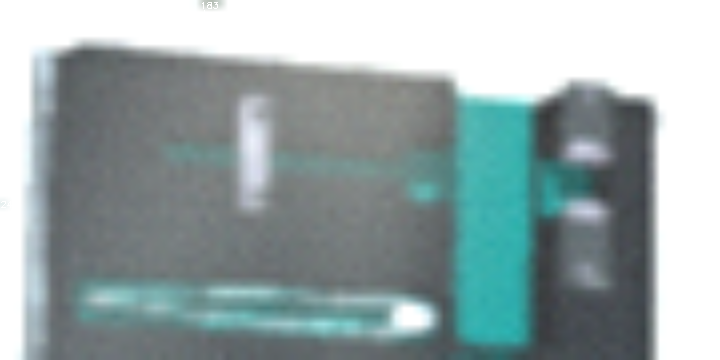

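View pics/tB.png

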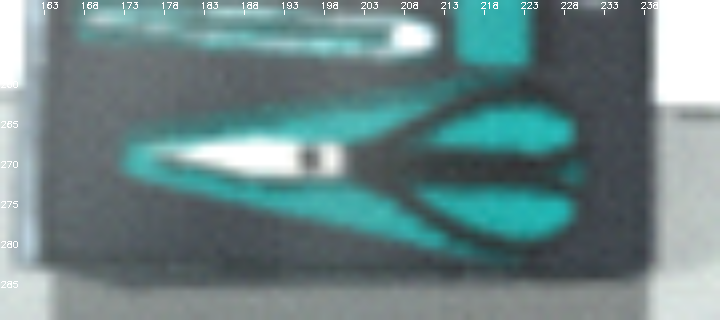

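```bash
cat > fit.py <<'E'
from h import *
import pickle
from scipy.optimize import least_squares
S,T=pickle.load(open("st0.pkl","rb"))
C={( 110,-85,0):((164.6,219.75),(245.9,164.3)),(-110,-85,0):((239.1,226.5),(282,226.1)),(-110,85,0):((239,283),(226.6,246.2)),(110,85,0):((162.25,282.5),(191.9,180.7))}
K=((189.4,233.6),(246.25,184.9)); G=((230.6,237.0),(266.6,221.0))
def model(p): return p[:3],Ro.from_euler('ZYX',[p[3],p[4],p[5]],degrees=True).as_matrix()
def res(p,out=False):
    t,R=model(p);e=[]
    L=list(C.items())+[((p[6],-50,1.5),K),((p[7],-50,1.),G)]
    for X,(a,b) in L:
        P=t+R@np.array(X); e+=[*(proj(T,P)-a-p[8:10]),*(proj(S,P)-b-p[10:12])]
    if out: return np.array(e)
    return np.r_[np.array(e)*np.r_[np.ones(16),2*np.ones(8)],(p[4]+33)/.3,p[5]/.5,p[8:12]/.6]
p0=np.r_[404,317,91,92,-33,0,43,-80,0,0,0,0]
f=least_squares(res,p0,loss='soft_l1')
E
python3 - <<'E'
from fit import *
print(f.x.round(2)); print(res(f.x,True).reshape(-1,4).round(1))
t,R=model(f.x)
for n,X in (("K",K),("G",G)):
    P,e=tri(T,X[0],S,X[1]); print(n,P,e,R.T@(P-t))
E
```

```text
[ 4.0677e+02  3.1801e+02  9.1910e+01  9.2360e+01 -3.2970e+01 -5.0000e-02
  4.2390e+01 -8.1830e+01  7.0000e-02 -1.5000e-01 -2.4000e-01  1.0000e-02]
[[ 0.5 -0.8 -0.2 -0.5]
 [ 0.2 -0.1 -0.  -0.7]
 [-0.2  0.5  1.2  0.2]
 [ 0.7 -1.3 -0.5 -0.7]
 [-0.2 -0.  -0.3  0.5]
 [-0.1  0.2  0.   0. ]]
K [455.4180625  353.6204016  118.08948947] 1.9303981815546196 [ 42.41023383 -50.07757551   3.64621888]
G [459.92643828 250.8747388   48.20296224] 0.44742175389982636 [-81.90392499 -50.34015521   0.99210262]
```

```bash
cat > plan.py <<'E'
import sys
from h import *
from bench import r
def plan(p,R,rows=5,q=True):
    st=r.sense(); p0=st["tool_pos"]; R0=rot(st["tcp_rot"])
    w=Ro.from_matrix(R0.T@R).as_rotvec(); d=R0.T@(np.array(p)-p0)
    n=max(np.linalg.norm(d)/41,np.degrees(np.linalg.norm(w))/7.0)
    f=min(1,rows/max(n,1e-6))
    print("t",round(st["time"],2),"tcp",p0.round(1),"rpy",st["tcp_rot"].round(1),"gap",round(st["finger_gap"],1),"F",st["ft_force"].round(1),"rows needed",round(n,1))
    print(" j",st["joint_pos"].round(0))
    print(" full: d(m)",(d/1000).round(4),"w",w.round(4)," frac",round(f,3),"-> d",(d*f/1000).round(4),"w",(w*f).round(4))
def down(yaw): return rot([180,0,yaw])
E
python3 - <<'E'
from plan import *
import pickle
S,T=pickle.load(open("st0.pkl","rb"))
c=np.array([481.8,-246.6,9.5]);d=np.array([np.cos(np.radians(54.2)),np.sin(np.radians(54.2)),0])
for k in(-37,37,115): print(k,(c+k*d).round(1),proj(T,c+k*d).round(1),proj(S,c+k*d).round(1))
plan((450,150,250),down(110))
E
```

```text
-37 [ 460.2 -276.6    9.5] [407.1 243.6] [392.6 349.1]
37 [ 503.4 -216.6    9.5] [387.3 229. ] [389.  323.4]
115 [ 549.1 -153.3    9.5] [366.7 213.8] [385.7 299.4]
t 0.2 tcp [135.9 584.1 230.6] rpy [-179.9   -0.   166.9] gap 85.6 F [ 0.1  0.2 -0.2] rows needed 13.1
 j [72.  8. 85. -0. 87. -5.]
 full: d(m) [-0.4043 -0.3516 -0.019 ] w [-1.10e-03  5.00e-04  9.93e-01]  frac 0.382 -> d [-0.1546 -0.1344 -0.0073] w [-4.000e-04  2.000e-04  3.797e-01]
```

Emit:
{"fn": "jog_arm", "kwargs": {"targets": [[-0.031, -0.027, -0.002, 0, 0, 0.08, 0], [-0.062, -0.054, -0.004, 0, 0, 0.16, 0], [-0.093, -0.081, -0.005, 0, 0, 0.24, 0], [-0.124, -0.108, -0.007, 0, 0, 0.32, 0], [-0.155, -0.135, -0.008, 0, 0, 0.4, 0]], "newtons": 60}}

```text
time: 0.62
tool_pos: [256.9, 416.1, 239.2]
tcp_rot: [180.0, 0.0, 143.8]
ft_force: [1.8, -0.3, 0.7]
finger_gap: 85.0
```

```bash
python3 -c "
from plan import *
plan((450,150,250),down(110))"
```

```text
t 0.62 tcp [256.9 416.1 239.2] rpy [180.    0.  143.8] gap 85.0 F [ 1.8 -0.3  0.7] rows needed 8.0
 j [ 52. -10. 102.  -0.  88.  -1.]
 full: d(m) [-0.313  -0.1007 -0.0107] w [1.000e-04 1.000e-04 5.897e-01]  frac 0.623 -> d [-0.1951 -0.0627 -0.0067] w [0.000e+00 1.000e-04 3.674e-01]
```

Emit:
{"fn": "jog_arm", "kwargs": {"targets": [[-0.039, -0.0125, -0.001, 0, 0, 0.08, 0], [-0.078, -0.025, -0.002, 0, 0, 0.16, 0], [-0.117, -0.0375, -0.003, 0, 0, 0.24, 0], [-0.156, -0.05, -0.004, 0, 0, 0.32, 0], [-0.195, -0.0625, -0.005, 0, 0, 0.4, 0]]}}

```text
time: 1.03
tool_pos: [378.0, 250.7, 244.5]
tcp_rot: [180.0, 0.0, 120.8]
ft_force: [1.6, 1.1, -0.6]
finger_gap: 85.2
```

```bash
python3 -c "
from plan import *
plan((475,-140,180),down(70))"
```

```text
t 1.03 tcp [378.  250.7 244.5] rpy [180.    0.  120.8] gap 85.2 F [ 1.6  1.1 -0.6] rows needed 9.9
 j [ 27. -16. 106.   0.  90.  -4.]
 full: d(m) [-0.3852 -0.1171  0.0644] w [ 5.000e-04 -2.000e-04  8.874e-01]  frac 0.503 -> d [-0.1937 -0.0589  0.0324] w [ 3.000e-04 -1.000e-04  4.462e-01]
```

Emit:
{"fn": "jog_arm", "kwargs": {"targets": [[-0.038, -0.012, 0, 0, 0, 0.08, 0], [-0.076, -0.024, 0, 0, 0, 0.16, 0], [-0.114, -0.036, 0, 0, 0, 0.24, 0], [-0.152, -0.047, 0, 0, 0, 0.32, 0], [-0.19, -0.058, 0, 0, 0, 0.42, 0]]}}

```text
time: 1.45
tool_pos: [425.6, 57.9, 244.4]
tcp_rot: [180.0, -0.0, 96.8]
ft_force: [0.4, 1.0, 0.4]
finger_gap: 85.4
```

```bash
python3 -c "
from plan import *
plan((481.8,-246.6,120),down(54.2))"
```

```text
t 1.45 tcp [425.6  57.9 244.4] rpy [180.   -0.   96.8] gap 85.4 F [0.4 1.  0.4] rows needed 8.1
 j [  1. -20. 110.   0.  91.  -6.]
 full: d(m) [-0.309   0.0197  0.1244] w [ 5.000e-04 -2.000e-04  7.433e-01]  frac 0.614 -> d [-0.1898  0.0121  0.0764] w [ 3.000e-04 -1.000e-04  4.567e-01]
```

Emit:
{"fn": "jog_arm", "kwargs": {"targets": [[-0.038, 0.002, 0.008, 0, 0, 0.09, 0], [-0.076, 0.005, 0.016, 0, 0, 0.18, 0], [-0.114, 0.007, 0.024, 0, 0, 0.27, 0], [-0.152, 0.01, 0.032, 0, 0, 0.36, 0], [-0.19, 0.012, 0.045, 0, 0, 0.45, 0]]}}

```text
time: 1.87
tool_pos: [461.2, -129.6, 200.0]
tcp_rot: [179.9, -0.0, 70.9]
ft_force: [0.6, 0.5, 0.9]
finger_gap: 85.5
```

```bash
python3 -c "
from plan import *
plan((481.8,-246.6,100),down(54.2))"
```

```text
t 1.87 tcp [ 461.2 -129.6  200. ] rpy [179.9  -0.   70.9] gap 85.5 F [0.6 0.5 0.9] rows needed 3.8
 j [-22. -11. 106.   0.  84.  -3.]
 full: d(m) [-0.1039  0.0574  0.1001] w [ 0.0023 -0.0004  0.2921]  frac 1 -> d [-0.1039  0.0574  0.1001] w [ 0.0023 -0.0004  0.2921]
```

Emit:
{"fn": "jog_arm", "kwargs": {"targets": [[-0.026, 0.0145, 0.02, 0, 0, 0.073, 0], [-0.052, 0.029, 0.04, 0, 0, 0.146, 0], [-0.078, 0.043, 0.07, 0, 0, 0.219, 0], [-0.104, 0.0575, 0.1, 0, 0, 0.292, 0], [-0.104, 0.0575, 0.1, 0, 0, 0.292, 0]]}}

```text
time: 2.28
tool_pos: [477.7, -246.3, 91.4]
tcp_rot: [-179.4, 0.1, 54.0]
ft_force: [-1.4, 1.2, -1.9]
finger_gap: 85.7
```

Run:
```python
from plan import *
plan((481.8,-246.6,3.5),down(54.2))
S=r.snapshot("scene");T=r.snapshot("top")
crop(S,340,240,130,110,6,"pics/s1.png");crop(T,350,190,100,75,8,"pics/t1.png")
```

```text
t 2.28 tcp [ 477.7 -246.3   91.4] rpy [-1.794e+02  1.000e-01  5.400e+01] gap 85.7 F [-1.4  1.2 -1.9] rows needed 2.1
 j [-33.   5. 103.  -0.  73.   3.]
 full: d(m) [0.0023 0.0044 0.0879] w [-0.0101  0.002  -0.0028]  frac 1 -> d [0.0023 0.0044 0.0879] w [-0.0101  0.002  -0.0028]
```

View pics/s1.png

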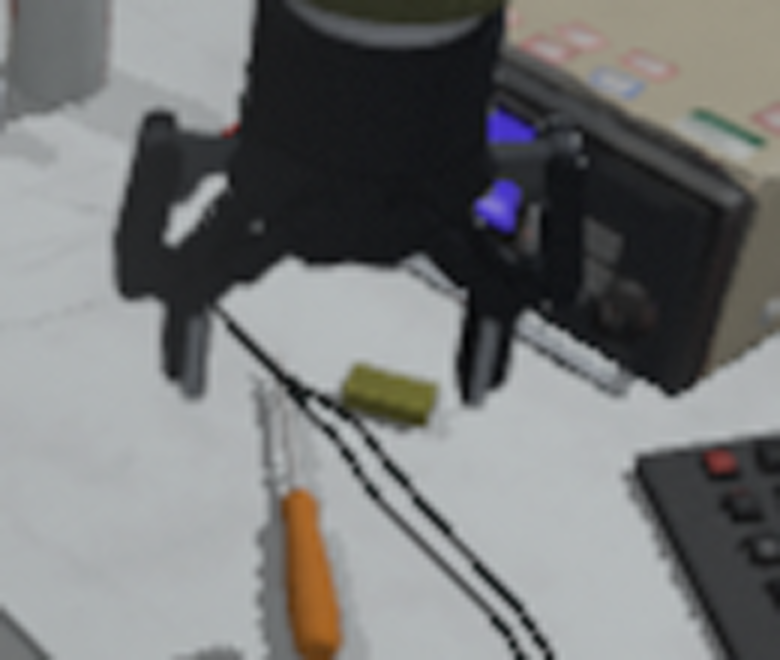

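View pics/t1.png

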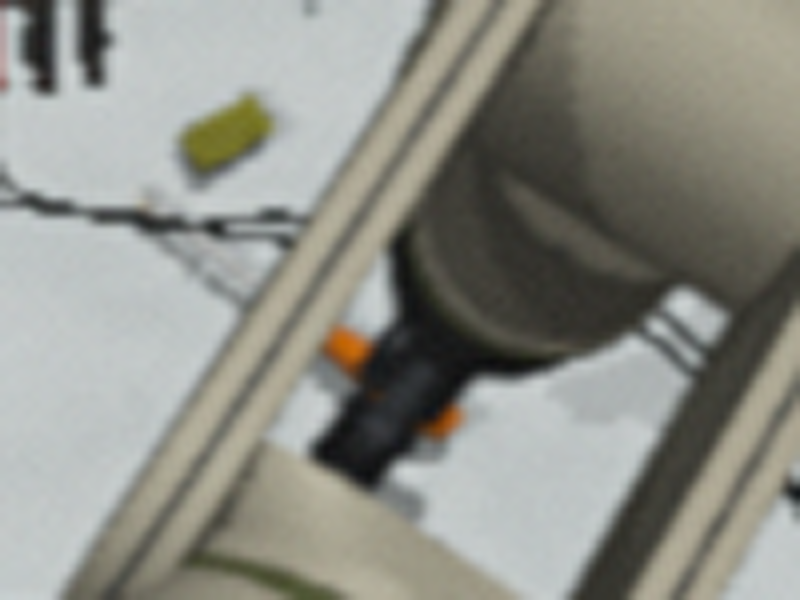

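Run:
```python
from plan import *
S=r.snapshot("scene")
st=r.sense();p=st["tool_pos"];R=rot(st["tcp_rot"])
for s in(-1,1):
    for b in(0,13): 
        q=p+R@np.array([0,s*47,-b]); print(s,b,q.round(1),proj(S,q).round(1))
plan((481.8,-246.6,3.5),down(54.2))
```

```text
-1 0 [ 442.9 -216.7   98.9] [370.1 303.7]
-1 13 [ 442.9 -216.8  111.9] [370.5 298.8]
1 0 [ 519.4 -271.4   98.7] [417.  304.3]
1 13 [ 519.4 -271.4  111.7] [417.8 299.5]
t 2.43 tcp [ 481.2 -244.1   98.8] rpy [-179.9   -0.    54.5] gap 85.3 F [ 0.6 -1.  -0.3] rows needed 2.3
 j [-32.   4. 103.   0.  73.   3.]
 full: d(m) [-0.0017  0.0022  0.0953] w [-0.0018 -0.0002  0.0047]  frac 1 -> d [-0.0017  0.0022  0.0953] w [-0.0018 -0.0002  0.0047]
```

Emit:
{"fn": "jog_arm", "kwargs": {"targets": [[-0.0015, 0.002, 0.02, 0, 0, 0.003, 0], [-0.0015, 0.002, 0.042, 0, 0, 0.003, 0], [-0.0015, 0.002, 0.06, 0, 0, 0.003, 0], [-0.0015, 0.002, 0.073, 0, 0, 0.003, 0.3], [-0.0015, 0.002, 0.08, 0, 0, 0.003, 0.4]]}}

```text
time: 2.85
tool_pos: [482.7, -245.7, 19.3]
tcp_rot: [180.0, -0.0, 54.4]
ft_force: [0.3, 0.5, 0.1]
finger_gap: 63.8
```

Emit:
{"fn": "jog_arm", "kwargs": {"targets": [[0, 0, 0.004, 0, 0, 0, 0.4], [0, 0, 0.008, 0, 0, 0, 0.5], [0, 0, 0.012, 0, 0, 0, 0.5], [0, 0, 0.014, 0, 0, 0, 0.5], [0, 0, 0.014, 0, 0, 0, 0.5]]}}

```text
time: 3.27
tool_pos: [482.5, -246.8, 5.4]
tcp_rot: [180.0, -0.0, 54.3]
ft_force: [-0.5, 0.2, 0.1]
finger_gap: 42.5
```

Run:
```python
from plan import *
plan((481.8,-246.6,3.5),down(54.2))
S=r.snapshot("scene");T=r.snapshot("top")
crop(S,340,270,110,95,7,"pics/s2.png");crop(T,350,190,100,75,8,"pics/t2.png")
```

```text
t 3.27 tcp [ 482.5 -246.8    5.4] rpy [180.   -0.   54.3] gap 42.5 F [-0.5  0.2  0.1] rows needed 0.0
 j [-33.  12. 105.  -0.  63.   3.]
 full: d(m) [-0.0003 -0.0007  0.0019] w [ 0.0002 -0.      0.0018]  frac 1 -> d [-0.0003 -0.0007  0.0019] w [ 0.0002 -0.      0.0018]
```

View pics/s2.png

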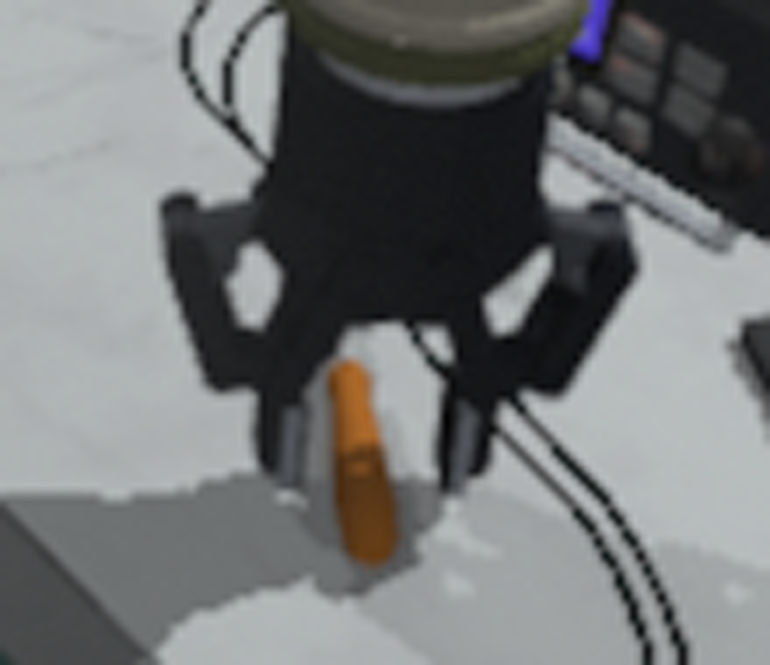

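View pics/t2.png

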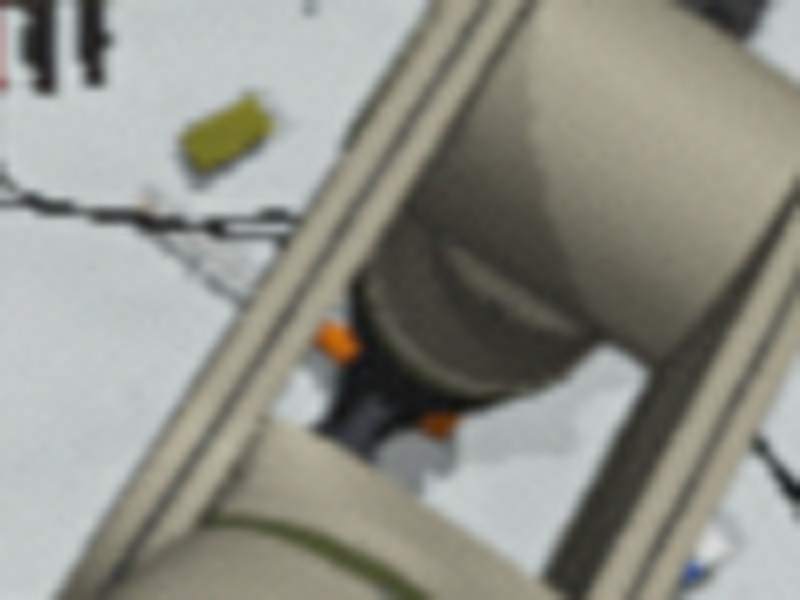

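Emit:
{"fn": "jog_arm", "kwargs": {"targets": [[0, 0, 0.001, 0, 0, 0, 0.65], [0, 0, 0.002, 0, 0, 0, 0.75], [0, 0, 0.002, 0, 0, 0, 0.85], [0, 0, 0.002, 0, 0, 0, 0.95], [0, 0, 0.002, 0, 0, 0, 1]], "newtons": 60}}

```text
time: 3.78
tool_pos: [482.7, -246.9, 3.6]
tcp_rot: [180.0, 0.0, 54.3]
ft_force: [0.0, 0.1, 1.6]
finger_gap: 16.7
```

Emit:
{"fn": "jog_arm", "kwargs": {"targets": [[0, 0, 0, 0, 0, 0, 1], [0, 0, 0, 0, 0, 0, 1]]}}

```text
time: 3.95
tool_pos: [482.7, -246.9, 3.6]
tcp_rot: [180.0, 0.0, 54.3]
ft_force: [0.0, -1.8, 2.6]
finger_gap: 16.7
```

Emit:
{"fn": "jog_arm", "kwargs": {"targets": [[0, 0, -0.005, 0, 0, 0, 1], [0, 0, -0.015, 0, 0, 0, 1], [0, 0, -0.03, 0, 0, 0, 1], [0, 0, -0.05, 0, 0, 0, 1], [0, 0, -0.06, 0, 0, 0, 1]]}}

```text
time: 4.37
tool_pos: [483.2, -247.2, 66.0]
tcp_rot: [179.9, -0.0, 54.3]
ft_force: [0.9, -0.2, -1.0]
finger_gap: 16.3
```

Run:
```python
from plan import *
print(r.sense()["ft_force"],r.sense()["tool_pos"],r.sense()["finger_gap"])
S=r.snapshot("scene");T=r.snapshot("top")
crop(S,340,240,110,95,7,"pics/s3.png");crop(T,350,190,100,75,8,"pics/t3.png")
```

```text
[ 0.92473905 -0.17503063 -1.03240761] [ 483.22255013 -247.16073805   65.99198916] 16.325198345498958
```

View pics/s3.png

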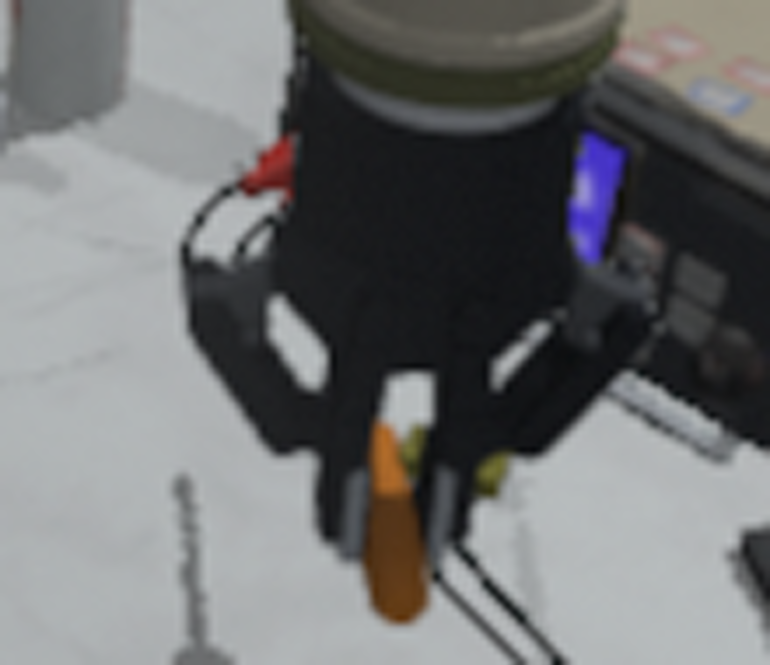

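View pics/t3.png

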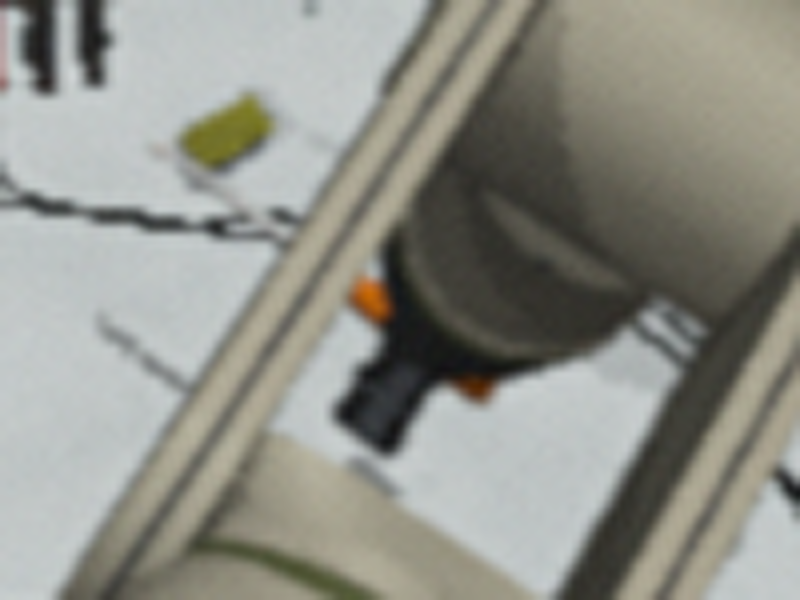

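Run:
```python
from plan import *
T=r.snapshot("top");S=r.snapshot("scene")
st=r.sense();p=st["tool_pos"];R=rot(st["tcp_rot"]);print(p)
for dz in(-6,0):
  for off in(-38,37,115):
    for pit in(-5,0,5):
        a=np.radians(pit); q=p+R@np.array([off*np.cos(a),0,dz-off*np.sin(a)]); print(dz,off,pit,q.round(1),proj(T,q).round(1),proj(S,q).round(1))
for s in(S,T):
    hsv=cv2.cvtColor(s["pixels"],cv2.COLOR_RGB2HSV)
    m=cv2.inRange(hsv,(4,110,60),(22,255,255))
    n,l,stt,c=cv2.connectedComponentsWithStats(m)
    for i in range(1,n):
        if stt[i,4]>8: print(stt[i],c[i])
```

```text
[ 482.41220714 -246.67223648   63.28600038]
-6 -38 -5 [ 460.3 -277.4   72.6] [411.7 240.1] [395.8 327.4]
-6 -38 0 [ 460.2 -277.5   69.3] [411.5 240.3] [395.6 328.6]
-6 -38 5 [ 460.3 -277.4   66. ] [411.2 240.5] [395.5 329.8]
-6 37 -5 [ 503.9 -216.7   66.1] [390.5 225.2] [391.5 304.1]
-6 37 0 [ 504.  -216.6   69.3] [390.6 225. ] [391.6 302.9]
-6 37 5 [ 503.9 -216.7   72.5] [390.8 224.8] [391.8 301.8]
-6 115 -5 [ 549.3 -153.6   59.3] [368.8 210.1] [387.6 283. ]
-6 115 0 [ 549.5 -153.3   69.3] [369.  209.2] [388.  279.5]
-6 115 5 [ 549.2 -153.6   79.3] [369.6 208.5] [388.3 276.1]
0 -38 -5 [ 460.3 -277.4   66.6] [411.3 240.4] [395.5 329.6]
0 -38 0 [ 460.2 -277.5   63.3] [411.1 240.6] [395.3 330.8]
0 -38 5 [ 460.3 -277.4   60. ] [410.8 240.8] [395.2 331.9]
0 37 -5 [ 503.9 -216.7   60.1] [390.1 225.6] [391.2 306.2]
0 37 0 [ 504.  -216.6   63.3] [390.3 225.4] [391.4 305.1]
0 37 5 [ 503.9 -216.7   66.5] [390.5 225.2] [391.5 304. ]
0 115 -5 [ 549.3 -153.6   53.3] [368.5 210.5] [387.4 285. ]
0 115 0 [ 549.5 -153.3   63.3] [368.8 209.7] [387.7 281.5]
0 115 5 [ 549.2 -153.6   73.3] [369.3 209. ] [388.1 278.2]
[392 301   9  28 173] [395.69364162 316.04624277]
[394 225   5   6  21] [396.0952381  227.04761905]
```

```bash
cat > tray.py <<'E'
from plan import *
P0=np.array([406.8,318.0,91.9]); RT=Ro.from_euler('ZYX',[92.4,-33,0],degrees=True).as_matrix()
TIP=np.array([115.5,0,-5.9])
def pose(tip,al,dyaw=0.,dy=0.):
    a=np.radians(al)
    Ri=np.array([[np.cos(a),0,-np.sin(a)],[0,-1,0],[-np.sin(a),0,-np.cos(a)]])
    R=RT@Ro.from_euler('z',dyaw,degrees=True).as_matrix()@Ri
    return P0+RT@np.array(tip)-R@TIP, R
def ins(st):
    R=rot(st["tcp_rot"]); tip=RT.T@(st["tool_pos"]+R@TIP-P0); u=RT.T@R[:,0]; g=RT.T@(st["tool_pos"]-P0)
    print("INS tip",tip.round(1),"tcp",g.round(1),"alpha",np.degrees(np.arcsin(-u[2])).round(1),"yaw",np.degrees(np.arctan2(u[1],u[0])).round(1))
E
python3 - <<'E'
from tray import *
p,R=pose((22,-50,45),12); print(p,Ro.from_matrix(R).as_euler('xyz',degrees=True))
plan((455,-100,220),down(70))
E
```

```text
[461.43667429 208.41965343  94.72261164] [180.  -21.   92.4]
t 4.57 tcp [ 482.4 -246.7   63.3] rpy [180.   -0.   54.3] gap 16.2 F [-0.2 -0.  -1.9] rows needed 5.3
 j [-33.   7. 104.  -0.  69.   3.]
 full: d(m) [ 0.1031 -0.1078 -0.1568] w [ 0.0004  0.     -0.2739]  frac 0.947 -> d [ 0.0977 -0.1021 -0.1485] w [ 0.0004  0.     -0.2595]
```

Emit:
{"fn": "jog_arm", "kwargs": {"targets": [[0.0, 0.0, -0.035, 0, 0, 0, 1], [0.015, -0.015, -0.07, 0, 0, -0.06, 1], [0.04, -0.04, -0.1, 0, 0, -0.12, 1], [0.065, -0.07, -0.125, 0, 0, -0.18, 1], [0.09, -0.095, -0.145, 0, 0, -0.25, 1]], "newtons": 90}}

```text
time: 4.98
tool_pos: [458.0, -124.3, 204.3]
tcp_rot: [-179.9, 0.0, 68.7]
ft_force: [1.6, -0.9, -0.4]
finger_gap: 15.1
```

```bash
python3 -c "
from plan import *
plan((455,80,225),down(85))"
```

```text
t 4.98 tcp [ 458.  -124.3  204.3] rpy [-179.9    0.    68.7] gap 15.1 F [ 1.6 -0.9 -0.4] rows needed 5.0
 j [-21. -11. 107.  -0.  85.  -0.]
 full: d(m) [ 0.1892 -0.077  -0.0206] w [-1.100e-03 -1.000e-04 -2.842e-01]  frac 0.998 -> d [ 0.1889 -0.0769 -0.0206] w [-1.100e-03 -1.000e-04 -2.838e-01]
```

Emit:
{"fn": "jog_arm", "kwargs": {"targets": [[0.037, -0.015, -0.004, 0, 0, -0.056, 1], [0.074, -0.03, -0.008, 0, 0, -0.112, 1], [0.111, -0.045, -0.012, 0, 0, -0.168, 1], [0.148, -0.06, -0.016, 0, 0, -0.224, 1], [0.188, -0.077, -0.02, 0, 0, -0.284, 1]]}}

```text
time: 5.4
tool_pos: [454.9, 77.6, 222.8]
tcp_rot: [-179.9, 0.0, 85.0]
ft_force: [0.3, -0.2, -0.1]
finger_gap: 15.4
```

```bash
python3 -c "
from tray import *
p,R=pose((10,-50,80),12)
plan(p,R)"
```

```text
t 5.4 tcp [454.9  77.6 222.8] rpy [-179.9    0.    85. ] gap 15.4 F [ 0.3 -0.2 -0.1] rows needed 3.6
 j [  3. -14. 107.  -0.  87.   8.]
 full: d(m) [ 0.1021 -0.0009  0.1052] w [ 0.0219  0.3663 -0.1276]  frac 1 -> d [ 0.1021 -0.0009  0.1052] w [ 0.0219  0.3663 -0.1276]
```

Emit:
{"fn": "jog_arm", "kwargs": {"targets": [[0.025, 0, 0.024, 0.005, 0.09, -0.03, 1], [0.05, 0, 0.05, 0.011, 0.18, -0.06, 1], [0.076, 0, 0.078, 0.016, 0.275, -0.095, 1], [0.095, -0.001, 0.098, 0.02, 0.34, -0.12, 1], [0.102, -0.001, 0.105, 0.022, 0.366, -0.128, 1]]}}

```text
time: 5.82
tool_pos: [460.1, 179.0, 113.3]
tcp_rot: [-179.6, -21.2, 92.2]
ft_force: [-0.3, 0.5, -1.0]
finger_gap: 15.8
```

Run:
```python
from tray import *
S=r.snapshot("scene");T=r.snapshot("top"); S=r.snapshot("scene")
import pickle; pickle.dump((S,T),open("st4.pkl","wb"))
ins(r.sense())
p,R=pose((22,-50,10),12); plan(p,R)
crop(S,190,130,110,100,6,"pics/s4.png");crop(T,155,200,120,70,6,"pics/t4.png")
```

```text
INS tip [  7.9 -50.   80.3] tcp [-106.3  -49.6   98.7] alpha 12.0 yaw -0.2
t 5.97 tcp [462.3 177.3 116.8] rpy [-179.8  -21.    92.2] gap 15.7 F [ 1.1 -0.  -1.1] rows needed 1.8
 j [ -1.  -6. 114.  22.  75.  -9.]
 full: d(m) [0.0285 0.0005 0.0659] w [-0.0021  0.0009 -0.0033]  frac 1 -> d [0.0285 0.0005 0.0659] w [-0.0021  0.0009 -0.0033]
```

View pics/s4.png

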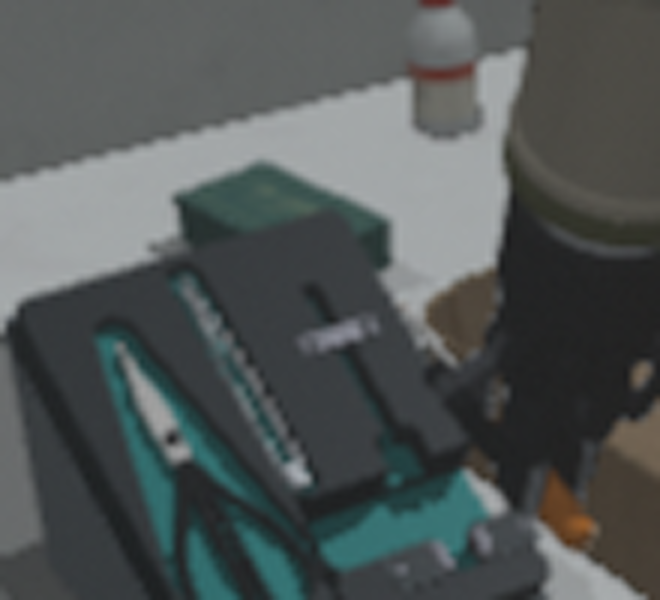

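View pics/t4.png

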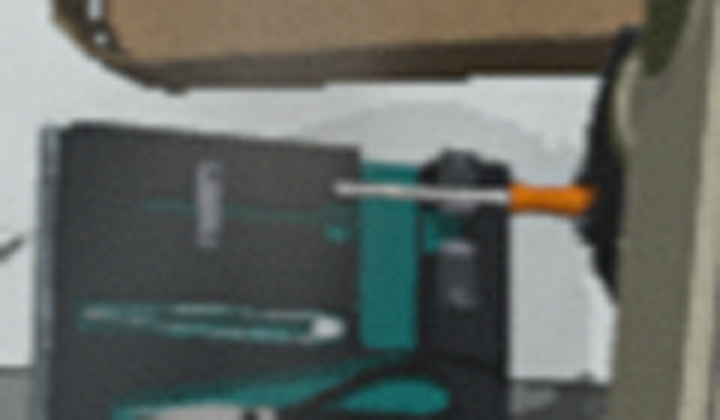

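Run:
```python
from tray import *
import pickle
S,T=pickle.load(open("st4.pkl","rb"))
st=r.sense();p=st["tool_pos"];R=rot(st["tcp_rot"])
for x in(115.5,80,60,38):
  for pit in(-3,0,3):
    a=np.radians(pit); q=p+R@np.array([x*np.cos(a),0,-5.9-x*np.sin(a)]); print(x,pit,proj(T,q).round(1))
im=T["pixels"].astype(int)
for u in range(208,246,3): print(u,im[224:240,u].sum(1))
```

```text
115.5 -3 [211.4 230.3]
115.5 0 [211.7 229.9]
115.5 3 [212.1 229.5]
80 -3 [224.6 230.9]
80 0 [224.8 230.6]
80 3 [225.2 230.4]
60 -3 [231.9 231.2]
60 0 [232.1 231. ]
60 3 [232.4 230.8]
38 -3 [239.9 231.6]
38 0 [240.  231.5]
38 3 [240.2 231.4]
208 [282 208 225 216 229 213 218 218 210 209 205 217 208 203 204 196]
211 [320 212 203 206 200 223 319 403 278 186 201 205 199 204 245 246]
214 [369 258 219 199 184 175 287 429 295 184 183 185 187 195 173 185]
217 [525 529 465 301 227 221 307 461 332 243 231 234 230 234 224 237]
220 [534 549 519 333 227 213 318 498 395 251 221 231 228 227 229 222]
223 [540 550 536 387 241 200 272 402 385 261 201 212 221 215 213 209]
226 [548 536 424 215 101  82 147 332 407 226 101 139 169 178 202 198]
229 [458 278 179 168 171 174 191 317 439 312 255 195 140 136 134 173]
232 [525 332 218 208 188 181 183 310 483 384 294 189 126 108  96 133]
235 [545 501 377 189 112 119 100 250 469 311 149 116 121 129 122 116]
238 [544 552 487 255 114 102 105 262 506 390 186 115 115 108 108 102]
241 [533 543 546 534 535 494 382 331 322 291 233 318 497 538 529 538]
244 [530 522 522 532 532 547 518 386 304 276 220 321 505 543 530 530]
```

Run:
```python
from tray import *
p,R=pose((22,-51.5,9),12); plan(p,R)
```

```text
t 5.97 tcp [462.3 177.3 116.8] rpy [-179.8  -21.    92.2] gap 15.7 F [ 1.1 -0.  -1.1] rows needed 1.8
 j [ -1.  -6. 114.  22.  75.  -9.]
 full: d(m) [0.0287 0.002  0.0669] w [-0.0021  0.0009 -0.0033]  frac 1 -> d [0.0287 0.002  0.0669] w [-0.0021  0.0009 -0.0033]
```

Emit:
{"fn": "jog_arm", "kwargs": {"targets": [[0.008, 0.001, 0.018, 0, 0, -0.003, 1], [0.016, 0.002, 0.036, 0, 0, -0.003, 1], [0.022, 0.002, 0.052, 0, 0, -0.003, 1], [0.027, 0.002, 0.062, 0, 0, -0.003, 1], [0.0285, 0.002, 0.067, 0, 0, -0.003, 1]]}}

```text
time: 6.38
tool_pos: [463.8, 229.0, 66.4]
tcp_rot: [179.8, -21.0, 92.6]
ft_force: [0.1, 0.4, -1.4]
finger_gap: 15.7
```

```bash
cat > look.py <<'E'
from tray import *
import sys,pickle
n=sys.argv[1]
r.snapshot("top");S=r.snapshot("scene");T=r.snapshot("top")
pickle.dump((S,T),open(f"st{n}.pkl","wb"))
def c(s,u0,v0,w,h,k,name):
    im=s["pixels"][v0:v0+h,u0:u0+w,::-1].astype(float); im=np.clip(im*1.6,0,255).astype(np.uint8)
    cv2.imwrite(name,cv2.resize(im,None,fx=k,fy=k,interpolation=cv2.INTER_LINEAR))
c(S,210,150,90,75,8,f"pics/s{n}.png");c(T,155,210,100,50,8,f"pics/t{n}.png")
st=r.sense();ins(st);print(st["time"],st["tool_pos"].round(1),st["tcp_rot"].round(1),st["ft_force"].round(1),round(st["finger_gap"],1))
p=st["tool_pos"];R=rot(st["tcp_rot"])
for x in(115.5,80,60,38,-37.5): 
    q=p+R@np.array([x,0,-5.9]);print(x,proj(T,q).round(1),proj(S,q).round(1))
E
python3 look.py 5
```

```text
INS tip [ 23.5 -53.3  11.1] tcp [-90.7 -53.7  29.4] alpha 12.0 yaw 0.2
6.5333 [464.3 228.2  67.2] [179.8 -21.   92.6] [ 0.1 -0.4 -1. ] 15.6
115.5 [197.1 232.3] [250.5 188.5]
80 [209.9 232.9] [256.9 197. ]
60 [217.  233.2] [260.5 201.9]
38 [224.8 233.6] [264.6 207.3]
-37.5 [250.6 234.8] [278.9 226.5]
```

View pics/s5.png

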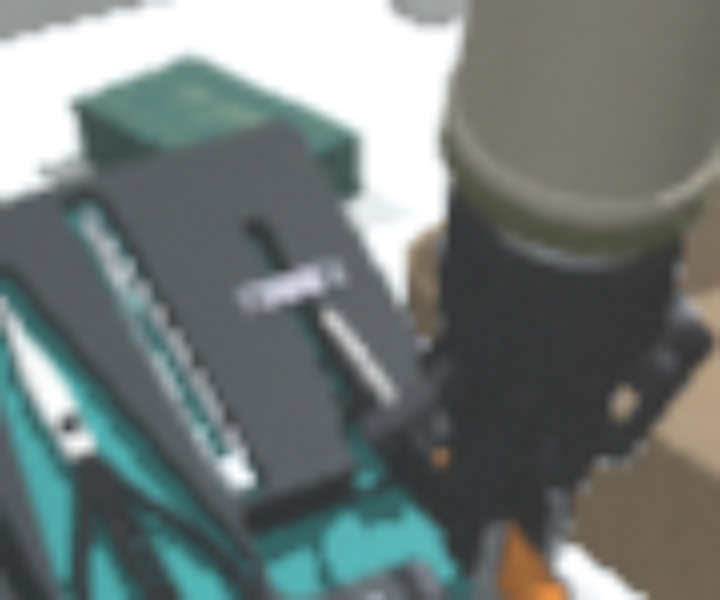

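View pics/t5.png

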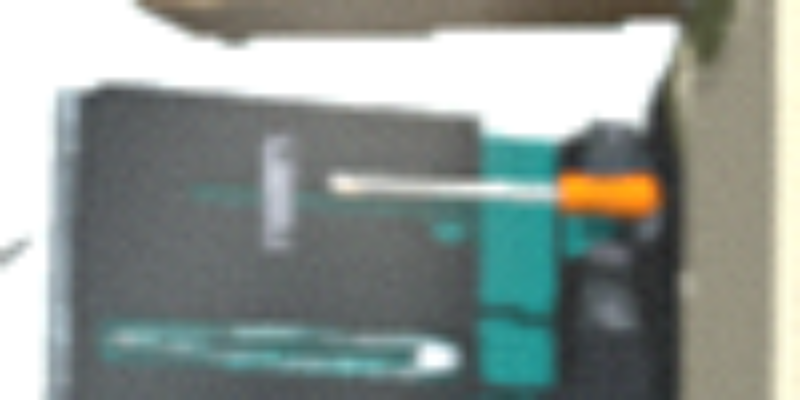

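```bash
cat > shaft.py <<'E'
from tray import *
import pickle,sys
S,T=pickle.load(open(f"st{sys.argv[1]}.pkl","rb"))
def fitline(s,pts):
    # pts Nx2 -> plane normal through camera
    D=np.array([ray(s,*p)[1] for p in pts]); n=np.linalg.svd(D)[2][2]; return n
def prof(s,cols,lo,hi,axis,thr):
    im=s["pixels"].astype(float).sum(2)/3; out=[]
    for c in cols:
        v=im[int(lo(c)):int(hi(c)),c] if axis==0 else im[c,int(lo(c)):int(hi(c))]
        b=np.median(np.sort(v)[:4]); w=np.clip(v-b-thr,0,None)
        if w.sum()<=0: continue
        x=int(lo(c))+(w*np.arange(len(w))).sum()/w.sum(); out.append((c,x) if axis==0 else (x,c))
    return np.array(out)
st=r.sense();p=st["tool_pos"];R=rot(st["tcp_rot"])
A=p+R@np.array([110,0,-5.9]);B=p+R@np.array([50,0,-5.9])
a=proj(T,A);b=proj(T,B);f=lambda u:a[1]+(u-a[0])*(b[1]-a[1])/(b[0]-a[0])
PT=prof(T,range(int(a[0])+1,int(b[0])),lambda u:round(f(u))-4,lambda u:round(f(u))+5,0,15)
a2=proj(S,A);b2=proj(S,B);g=lambda v:a2[0]+(v-a2[1])*(b2[0]-a2[0])/(b2[1]-a2[1])
PS=prof(S,range(int(a2[1])+1,int(b2[1])-4),lambda v:round(g(v))-4,lambda v:round(g(v))+5,1,15)
print("T res",[(int(u),round(v,1),round(v-f(u),1)) for u,v in PT][::3]);print("S res",[(int(v),round(u,1),round(u-g(v),1)) for u,v in PS])
n1=fitline(T,PT);n2=fitline(S,PS);d=np.cross(n1,n2);d/=np.linalg.norm(d)
o=np.linalg.lstsq(np.array([n1,n2,d]),np.array([n1@T["origin"],n2@S["origin"],d@A]),rcond=None)[0]
di=RT.T@d; di*=np.sign(di[0]); oi=RT.T@(o-P0)
print("dir ins",di.round(3),"yaw",np.degrees(np.arctan2(di[1],di[0])).round(2),"alpha",np.degrees(np.arcsin(-di[2])).round(2),"pt near tip",oi.round(1),"pred",(RT.T@(A-P0)).round(1))
E
python3 shaft.py 5
```

```text
T res [(200, np.float64(232.5), np.float64(0.1)), (203, np.float64(232.6), np.float64(0.0)), (206, np.float64(232.8), np.float64(0.1)), (209, np.float64(233.0), np.float64(0.2)), (212, np.float64(233.1), np.float64(0.1)), (215, np.float64(233.1), np.float64(0.0)), (218, np.float64(233.2), np.float64(-0.1))]
S res [(190, np.float64(251.5), np.float64(-0.1)), (191, np.float64(252.5), np.float64(0.2)), (192, np.float64(253.2), np.float64(0.1)), (193, np.float64(254.0), np.float64(0.2)), (194, np.float64(254.6), np.float64(-0.0)), (195, np.float64(255.6), np.float64(0.3)), (196, np.float64(256.2), np.float64(0.1)), (197, np.float64(256.9), np.float64(0.0)), (198, np.float64(257.7), np.float64(0.1)), (199, np.float64(258.2), np.float64(-0.2))]
dir ins [ 0.984  0.016 -0.175] yaw 0.91 alpha 10.1 pt near tip [ 18.4 -52.7  13.9] pred [ 18.1 -53.3  12.2]
```

Run:
```python
from tray import *
p,R=pose((22,-50,3),12); plan(p,R)
```

```text
t 6.53 tcp [464.3 228.2  67.2] rpy [179.8 -21.   92.6] gap 15.6 F [ 0.1 -0.4 -1. ] rows needed 0.2
 j [  6.  -1. 115.  23.  67.  -6.]
 full: d(m) [ 0.0003 -0.0037  0.0083] w [0.0025 0.0006 0.0027]  frac 1 -> d [ 0.0003 -0.0037  0.0083] w [0.0025 0.0006 0.0027]
```

Emit:
{"fn": "jog_arm", "kwargs": {"targets": [[0, -0.001, 0.002, 0, 0, 0.002, 1], [0, -0.003, 0.004, 0, 0, 0.002, 1], [0, -0.0037, 0.006, 0, 0, 0.002, 1], [0, -0.0037, 0.008, 0, 0, 0.002, 1], [0, -0.0037, 0.008, 0, 0, 0.002, 1]]}}

```text
time: 6.95
tool_pos: [460.0, 230.9, 58.8]
tcp_rot: [179.9, -21.0, 92.4]
ft_force: [-0.5, -0.1, -0.7]
finger_gap: 15.4
```

Emit:
{"fn": "jog_arm", "kwargs": {"targets": [[0, 0, 0, 0, 0, 0, 1], [0, 0, 0, 0, 0, 0, 1]]}}

```text
time: 7.12
tool_pos: [460.3, 231.0, 59.2]
tcp_rot: [179.9, -21.0, 92.4]
ft_force: [-0.6, 0.0, -0.7]
finger_gap: 15.2
```

```bash
python3 look.py 6; python3 shaft.py 6; python3 -c "
from tray import *
p,R=pose((22,-50,-9),12); plan(p,R)"
```

```text
INS tip [ 21.6 -49.8   2.9] tcp [-92.6 -49.8  21.2] alpha 12.0 yaw 0.0
7.2667 [460.3 231.   59.3] [179.9 -21.   92.4] [ 0.1  0.4 -1.2] 15.3
115.5 [196.7 234. ] [249.2 191. ]
80 [209.4 234.6] [255.5 199.5]
60 [216.5 235. ] [259.1 204.3]
38 [224.2 235.4] [263.1 209.8]
-37.5 [249.9 236.6] [277.3 229. ]
T res [(199, np.float64(234.1), np.float64(-0.1)), (202, np.float64(234.1), np.float64(-0.1)), (205, np.float64(234.2), np.float64(-0.3)), (208, np.float64(234.5), np.float64(-0.1)), (211, np.float64(234.8), np.float64(0.0)), (214, np.float64(234.9), np.float64(-0.0)), (217, np.float64(234.9), np.float64(-0.1))]
S res [(193, np.float64(251.3), np.float64(0.6)), (194, np.float64(252.2), np.float64(0.7)), (195, np.float64(252.8), np.float64(0.7)), (196, np.float64(253.6), np.float64(0.7)), (197, np.float64(254.2), np.float64(0.5)), (198, np.float64(255.0), np.float64(0.6)), (199, np.float64(255.7), np.float64(0.6)), (200, np.float64(256.6), np.float64(0.7)), (201, np.float64(257.0), np.float64(0.4))]
dir ins [ 0.983 -0.001 -0.185] yaw -0.04 alpha 10.66 pt near tip [ 17.  -49.6   7.8] pred [ 16.3 -49.8   4.1]
t 7.27 tcp [460.3 231.   59.3] rpy [179.9 -21.   92.4] gap 15.3 F [ 0.1  0.4 -1.2] rows needed 0.3
 j [  6.  -1. 115.  23.  66.  -6.]
 full: d(m) [0.0028 0.0001 0.0116] w [0.0024 0.0001 0.    ]  frac 1 -> d [0.0028 0.0001 0.0116] w [0.0024 0.0001 0.    ]
```

View pics/t6.png

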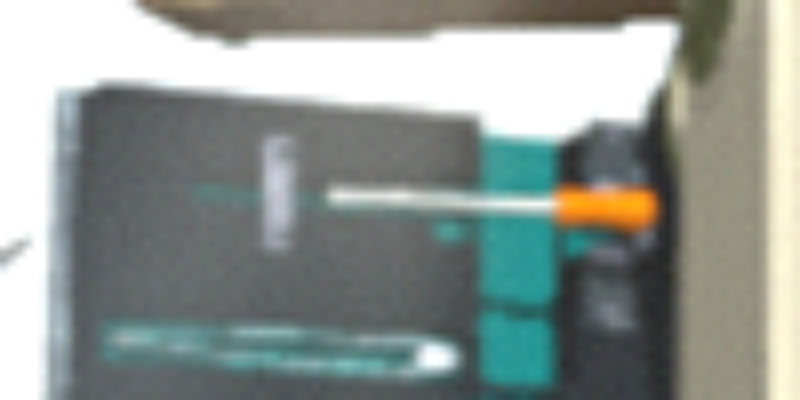

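View pics/s6.png

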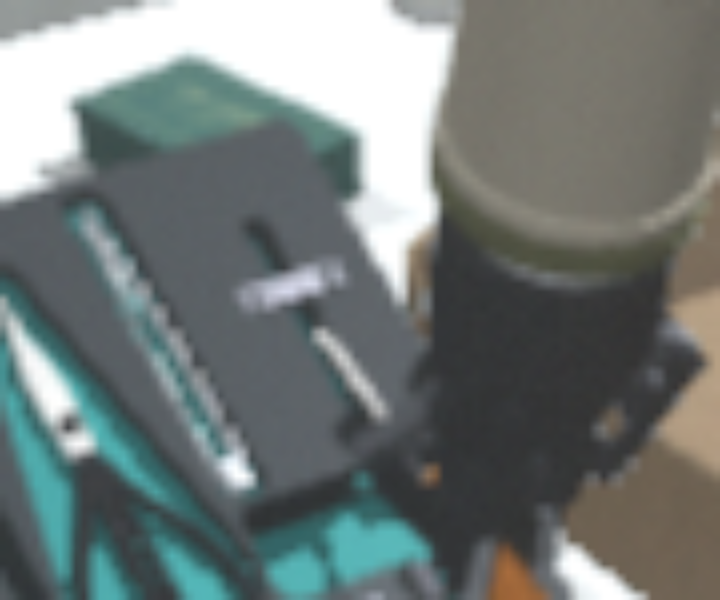

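Emit:
{"fn": "jog_arm", "kwargs": {"targets": [[0.001, 0, 0.003, 0, 0, 0, 1], [0.0015, 0, 0.006, 0, 0, 0, 1], [0.002, 0, 0.009, 0, 0, 0, 1], [0.0025, 0, 0.012, 0, 0, 0, 1], [0.0025, 0, 0.012, 0, 0, 0, 1]]}}

```text
time: 7.68
tool_pos: [459.2, 237.9, 47.9]
tcp_rot: [180.0, -21.0, 92.4]
ft_force: [-0.1, 0.1, -0.8]
finger_gap: 15.2
```

```bash
python3 look.py 7; python3 shaft.py 7
```

```text
INS tip [ 21.5 -49.5  -9.6] tcp [-92.7 -49.5   8.6] alpha 12.0 yaw 0.0
7.8333 [459.7 237.7  48.6] [179.9 -21.   92.4] [-1.3  0.2  0.3] 15.6
115.5 [195.2 234.8] [248.3 193.4]
80 [207.8 235.4] [254.5 201.8]
60 [214.9 235.8] [258.  206.7]
38 [222.5 236.1] [262.  212.1]
-37.5 [248.1 237.4] [276.1 231.2]
T res [(198, np.float64(235.0), np.float64(0.0)), (201, np.float64(235.1), np.float64(-0.0)), (204, np.float64(235.2), np.float64(-0.1)), (207, np.float64(235.4), np.float64(-0.0)), (210, np.float64(235.5), np.float64(-0.1)), (213, np.float64(235.7), np.float64(-0.0)), (216, np.float64(235.9), np.float64(0.1))]
S res [(195, np.float64(249.0), np.float64(-0.4)), (196, np.float64(249.5), np.float64(-0.7)), (197, np.float64(251.0), np.float64(0.1)), (198, np.float64(251.9), np.float64(0.3)), (199, np.float64(252.4), np.float64(0.1)), (200, np.float64(253.2), np.float64(0.1)), (201, np.float64(253.6), np.float64(-0.2)), (202, np.float64(254.9), np.float64(0.3)), (203, np.float64(255.5), np.float64(0.2)), (204, np.float64(255.8), np.float64(-0.2))]
dir ins [ 0.956 -0.017 -0.292] yaw -1.04 alpha 16.96 pt near tip [ 15.4 -50.  -10.7] pred [ 16.1 -49.5  -8.5]
```

View pics/t7.png

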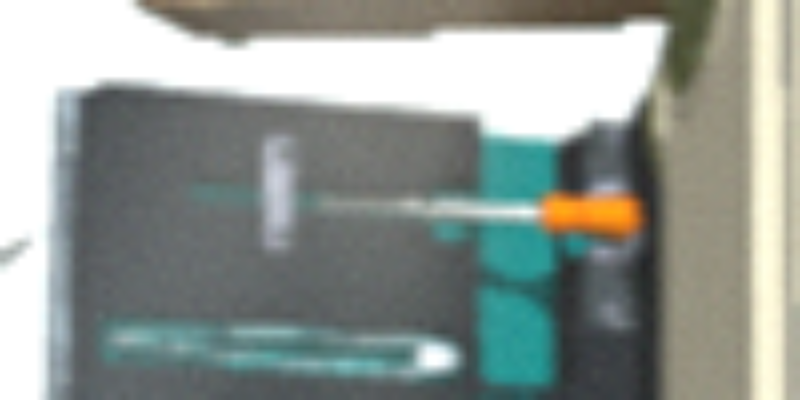

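View pics/s7.png

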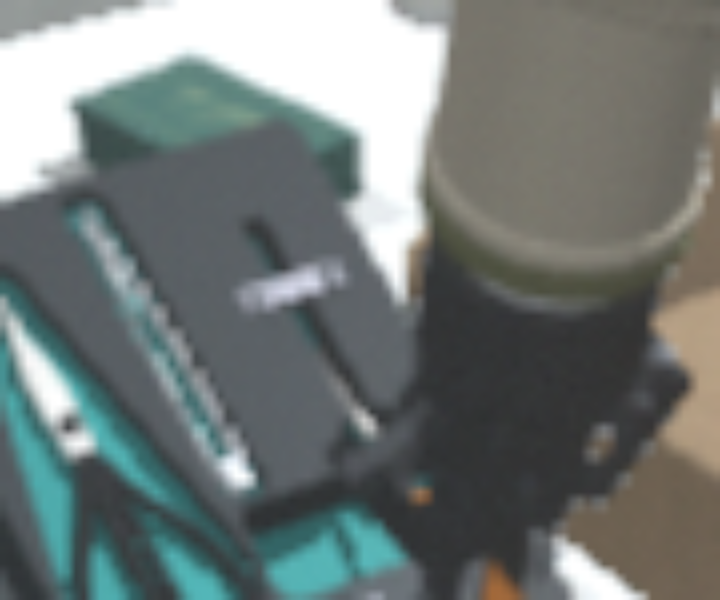

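Emit:
{"fn": "jog_arm", "kwargs": {"targets": [[0, 0, 0.001, 0, 0, 0, 1], [0, 0, 0.002, 0, 0, 0, 1], [0, 0, 0.0025, 0, 0, 0, 1], [0, 0, 0.0025, 0, 0, 0, 1]]}}

```text
time: 8.17
tool_pos: [460.5, 238.3, 47.4]
tcp_rot: [179.8, -21.0, 92.4]
ft_force: [-3.8, -4.3, 8.5]
finger_gap: 15.6
```

```bash
python3 -c "
from tray import *
ins(r.sense()); p,R=pose((38,-50,-10.8),11.5); plan(p,R)
p,R=pose((50,-50,-10.3),11); plan(p,R)"
```

```text
INS tip [ 21.3 -50.2 -11. ] tcp [-92.9 -50.3   7.2] alpha 12.0 yaw 0.0
t 8.17 tcp [460.5 238.3  47.4] rpy [179.8 -21.   92.4] gap 15.6 F [-3.8 -4.3  8.5] rows needed 0.4
 j [  7.   1. 115.  23.  64.  -6.]
 full: d(m) [ 0.0163 -0.0003 -0.0027] w [0.003  0.0089 0.0005]  frac 1 -> d [ 0.0163 -0.0003 -0.0027] w [0.003  0.0089 0.0005]
t 8.17 tcp [460.5 238.3  47.4] rpy [179.8 -21.   92.4] gap 15.6 F [-3.8 -4.3  8.5] rows needed 0.7
 j [  7.   1. 115.  23.  64.  -6.]
 full: d(m) [ 0.028  -0.0003 -0.0046] w [0.003  0.0176 0.0005]  frac 1 -> d [ 0.028  -0.0003 -0.0046] w [0.003  0.0176 0.0005]
```

```bash
python3 -c "
from tray import *
p,R=pose((22,-50,-8),16); plan(p,R)"
```

```text
t 8.17 tcp [460.5 238.3  47.4] rpy [179.8 -21.   92.4] gap 15.6 F [-3.8 -4.3  8.5] rows needed 0.6
 j [  7.   1. 115.  23.  64.  -6.]
 full: d(m) [-0.0001 -0.0003 -0.0112] w [ 0.003  -0.0696  0.0004]  frac 1 -> d [-0.0001 -0.0003 -0.0112] w [ 0.003  -0.0696  0.0004]
```

Emit:
{"fn": "jog_arm", "kwargs": {"targets": [[0, 0, -0.003, 0, 0, 0, 1], [0, 0, -0.007, 0, -0.035, 0, 1], [0, 0, -0.011, 0, -0.07, 0, 1], [0, 0, -0.011, 0, -0.07, 0, 1], [0, 0, -0.011, 0, -0.07, 0, 1]]}}

```text
time: 8.58
tool_pos: [460.4, 235.1, 57.2]
tcp_rot: [179.8, -17.0, 92.5]
ft_force: [0.7, 0.8, -0.2]
finger_gap: 15.5
```

```bash
python3 look.py 8; python3 shaft.py 8
```

```text
INS tip [ 21.5 -49.5  -9.3] tcp [-91.2 -49.4  16.8] alpha 16.0 yaw -0.0
8.7333 [459.8 234.6  56.3] [179.9 -17.   92.4] [-0.7 -0.1  0.1] 15.2
115.5 [195.2 234.8] [248.3 193.3]
80 [208.  235.3] [254.6 201.2]
60 [215.1 235.6] [258.2 205.7]
38 [222.9 235.8] [262.2 210.7]
-37.5 [248.9 236.8] [276.6 228.7]
T res [(198, np.float64(235.0), np.float64(0.1)), (201, np.float64(235.1), np.float64(0.1)), (204, np.float64(235.2), np.float64(0.0)), (207, np.float64(235.2), np.float64(-0.1)), (210, np.float64(235.1), np.float64(-0.2)), (213, np.float64(235.3), np.float64(-0.2)), (216, np.float64(235.4), np.float64(-0.2))]
S res [(195, np.float64(250.0), np.float64(0.4)), (196, np.float64(251.2), np.float64(0.8)), (197, np.float64(251.5), np.float64(0.3)), (198, np.float64(252.5), np.float64(0.5)), (199, np.float64(253.3), np.float64(0.5)), (200, np.float64(254.0), np.float64(0.3)), (201, np.float64(255.1), np.float64(0.7)), (202, np.float64(255.0), np.float64(-0.2))]
dir ins [ 0.987  0.038 -0.155] yaw 2.21 alpha 8.92 pt near tip [ 16.9 -48.4  -3.1] pred [ 16.2 -49.5  -7.8]
```

View pics/t8.png

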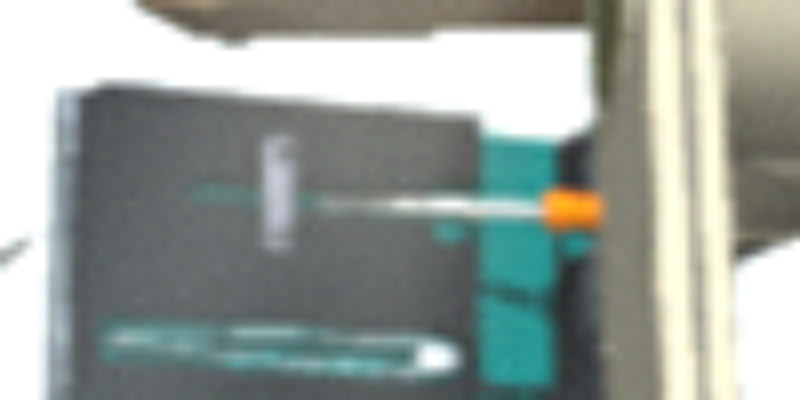

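View pics/s8.png

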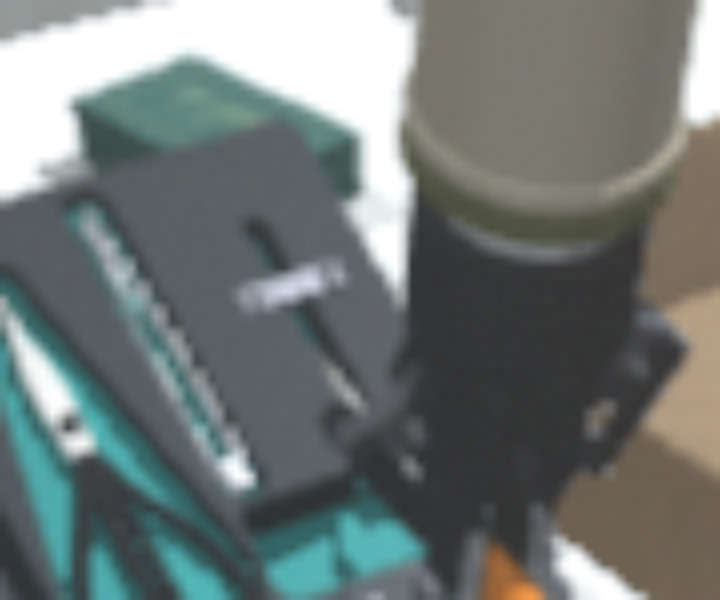

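Emit:
{"fn": "jog_arm", "kwargs": {"targets": [[-0.0005, 0, 0.002, 0, 0, 0, 1], [-0.001, 0, 0.0035, 0, 0, 0, 1], [-0.001, 0, 0.0035, 0, 0, 0, 1]]}}

```text
time: 8.98
tool_pos: [459.9, 234.5, 52.6]
tcp_rot: [179.9, -17.0, 92.3]
ft_force: [0.3, -0.7, 0.4]
finger_gap: 15.4
```

Emit:
{"fn": "jog_arm", "kwargs": {"targets": [[0, 0, 0.0015, 0, 0, 0, 1], [0, 0, 0.0015, 0, 0, 0, 1], [0, 0, 0.0015, 0, 0, 0, 1]]}}

```text
time: 9.23
tool_pos: [460.0, 235.0, 51.6]
tcp_rot: [179.9, -17.0, 92.4]
ft_force: [-0.8, -2.5, 2.0]
finger_gap: 15.5
```

```bash
python3 -c "
from tray import *
ins(r.sense());print(r.sense()['ft_force'])"
```

```text
INS tip [ 19.2 -49.7 -13.6] tcp [-93.4 -49.7  12.6] alpha 16.0 yaw -0.0
[-0.77743827 -2.53847174  2.00877717]
```

```bash
python3 -c "
from tray import *
p,R=pose((34,-50,-12),16); plan(p,R)
p,R=pose((47,-50,-12),15); plan(p,R)"
```

```text
t 9.23 tcp [460.  235.   51.6] rpy [179.9 -17.   92.4] gap 15.5 F [-0.8 -2.5  2. ] rows needed 0.4
 j [  9.   0. 114.  19.  64.  -1.]
 full: d(m) [ 0.0138  0.0003 -0.0056] w [ 0.0021  0.0005 -0.0002]  frac 1 -> d [ 0.0138  0.0003 -0.0056] w [ 0.0021  0.0005 -0.0002]
t 9.23 tcp [460.  235.   51.6] rpy [179.9 -17.   92.4] gap 15.5 F [-0.8 -2.5  2. ] rows needed 0.7
 j [  9.   0. 114.  19.  64.  -1.]
 full: d(m) [ 0.0264  0.0003 -0.0071] w [ 0.0021  0.0179 -0.0002]  frac 1 -> d [ 0.0264  0.0003 -0.0071] w [ 0.0021  0.0179 -0.0002]
```

Emit:
{"fn": "jog_arm", "kwargs": {"targets": [[0, 0, -0.0012, 0, 0, 0, 1], [0.004, 0, -0.0025, 0, 0, 0, 1], [0.008, 0, -0.0038, 0, 0, 0, 1], [0.011, 0, -0.0047, 0, 0, 0, 1], [0.014, 0, -0.0055, 0, 0, 0, 1]]}}

```text
time: 9.65
tool_pos: [459.6, 247.4, 61.4]
tcp_rot: [179.9, -17.0, 92.4]
ft_force: [0.5, -1.4, -0.5]
finger_gap: 15.3
```

Emit:
{"fn": "jog_arm", "kwargs": {"targets": [[0.003, 0, -0.0005, 0, 0.004, 0, 1], [0.006, 0, -0.0009, 0, 0.009, 0, 1], [0.009, 0, -0.0012, 0, 0.013, 0, 1], [0.012, 0, -0.0015, 0, 0.018, 0, 1], [0.012, 0, -0.0015, 0, 0.018, 0, 1]]}}

```text
time: 10.07
tool_pos: [459.1, 258.5, 66.3]
tcp_rot: [179.9, -18.1, 92.4]
ft_force: [-0.3, -0.3, 1.0]
finger_gap: 15.3
```

```bash
python3 look.py 9;python3 -c "
from tray import *
p,R=pose((54,-50,-11.5),12.5); plan(p,R)"
```

```text
INS tip [ 46.9 -49.7 -12. ] tcp [-66.2 -49.8  12.1] alpha 15.0 yaw -0.0
10.2167 [459.1 258.   66. ] [179.9 -18.   92.4] [-0.4 -0.7  0.8] 15.6
115.5 [186.1 234.1] [244.1 186.7]
80 [199.  234.6] [250.3 194.6]
60 [206.2 234.9] [253.8 199.1]
38 [214.1 235.2] [257.8 204.2]
-37.5 [240.4 236.3] [271.8 222.1]
t 10.22 tcp [459.1 258.   66. ] rpy [179.9 -18.   92.4] gap 15.6 F [-0.4 -0.7  0.8] rows needed 0.4
 j [ 11.  -0. 113.  20.  65.   1.]
 full: d(m) [0.0071 0.0002 0.0027] w [ 0.0022  0.0432 -0.    ]  frac 1 -> d [0.0071 0.0002 0.0027] w [ 0.0022  0.0432 -0.    ]
```

View pics/t9.png

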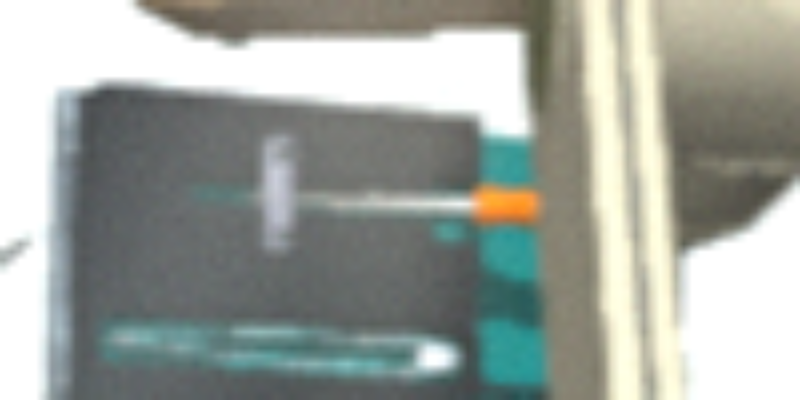

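View pics/s9.png

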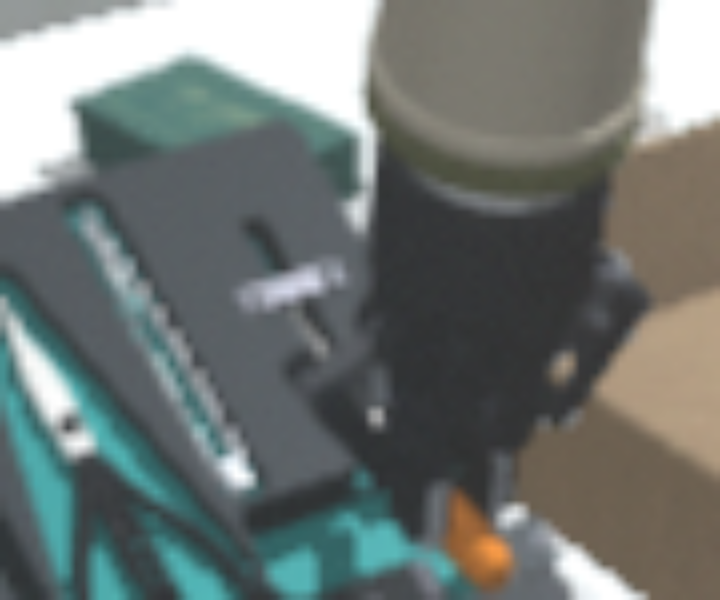

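```bash
python3 -c "
from tray import *
for a in ((54,-50,-12.2),12.5),((60,-50,-12.2),10),((65,-50,-12.3),8.2):
    p,R=pose(*a); plan(p,R)" | grep full
```

```text
full: d(m) [0.0073 0.0002 0.0033] w [ 0.0022  0.0432 -0.    ]  frac 1 -> d [0.0073 0.0002 0.0033] w [ 0.0022  0.0432 -0.    ]
 full: d(m) [0.0136 0.0002 0.0068] w [0.0022 0.0868 0.    ]  frac 1 -> d [0.0136 0.0002 0.0068] w [0.0022 0.0868 0.    ]
 full: d(m) [0.0191 0.0002 0.0092] w [2.200e-03 1.182e-01 1.000e-04]  frac 1 -> d [0.0191 0.0002 0.0092] w [2.200e-03 1.182e-01 1.000e-04]
```

Emit:
{"fn": "jog_arm", "kwargs": {"targets": [[0.002, 0, 0.001, 0, 0.011, 0, 1], [0.004, 0, 0.0018, 0, 0.022, 0, 1], [0.0055, 0, 0.0025, 0, 0.032, 0, 1], [0.0073, 0, 0.0033, 0, 0.043, 0, 1], [0.0073, 0, 0.0033, 0, 0.043, 0, 1]]}}

```text
time: 10.63
tool_pos: [458.6, 266.0, 64.9]
tcp_rot: [179.9, -20.6, 92.4]
ft_force: [-0.1, -0.8, 0.8]
finger_gap: 15.5
```

```bash
python3 -c "
from tray import *
s=r.sense();ins(s);print(s['ft_force'])
for a in ((60,-50,-12.2),10),((65,-50,-12.3),8.2):
    p,R=pose(*a); plan(p,R)" | grep -v j
```

```text
INS tip [ 53.9 -49.6 -12.3] tcp [-60.1 -49.6   6.8] alpha 12.4 yaw -0.0
[-0.05252294 -0.81886615  0.80200814]
t 10.63 tcp [458.6 266.   64.9] rpy [179.9 -20.6  92.4] gap 15.5 F [-0.1 -0.8  0.8] rows needed 0.3
 full: d(m) [0.0063 0.0004 0.0035] w [ 0.0019  0.0427 -0.0006]  frac 1 -> d [0.0063 0.0004 0.0035] w [ 0.0019  0.0427 -0.0006]
t 10.63 tcp [458.6 266.   64.9] rpy [179.9 -20.6  92.4] gap 15.5 F [-0.1 -0.8  0.8] rows needed 0.6
 full: d(m) [0.0116 0.0004 0.0062] w [ 0.0019  0.0741 -0.0006]  frac 1 -> d [0.0116 0.0004 0.0062] w [ 0.0019  0.0741 -0.0006]
```

Emit:
{"fn": "jog_arm", "kwargs": {"targets": [[0.0015, 0, 0.0009, 0, 0.01, 0, 1], [0.003, 0, 0.0017, 0, 0.021, 0, 1], [0.0047, 0, 0.0026, 0, 0.032, 0, 1], [0.0063, 0, 0.0035, 0, 0.043, 0, 1], [0.0063, 0, 0.0035, 0, 0.043, 0, 1]]}}

```text
time: 11.05
tool_pos: [458.3, 273.2, 63.9]
tcp_rot: [179.9, -23.0, 92.4]
ft_force: [-1.2, -0.0, 1.5]
finger_gap: 15.6
```

```bash
python3 look.py 10; python3 -c "
from tray import *
for a in ((63,-50,-12.3),9),((65,-50,-12.3),8.2):
    p,R=pose(*a); plan(p,R)" | grep -v j
```

```text
INS tip [ 60.2 -49.7 -12. ] tcp [-54.6 -49.7   2.3] alpha 10.0 yaw 0.0
11.2 [458.5 273.1  64.1] [179.9 -23.   92.4] [-0.6 -0.8  1.9] 15.8
115.5 [181.4 233.8] [241.9 183.1]
80 [194.3 234.5] [248.  191.6]
60 [201.5 234.8] [251.4 196.5]
38 [209.3 235.3] [255.3 202. ]
-37.5 [235.3 236.6] [268.9 221.3]
t 11.2 tcp [458.5 273.1  64.1] rpy [179.9 -23.   92.4] gap 15.8 F [-0.6 -0.8  1.9] rows needed 0.2
 full: d(m) [0.0029 0.0003 0.0019] w [0.0021 0.0183 0.    ]  frac 1 -> d [0.0029 0.0003 0.0019] w [0.0021 0.0183 0.    ]
t 11.2 tcp [458.5 273.1  64.1] rpy [179.9 -23.   92.4] gap 15.8 F [-0.6 -0.8  1.9] rows needed 0.3
 full: d(m) [0.005  0.0003 0.0031] w [0.0021 0.0323 0.0001]  frac 1 -> d [0.005  0.0003 0.0031] w [0.0021 0.0323 0.0001]
```

View pics/t10.png

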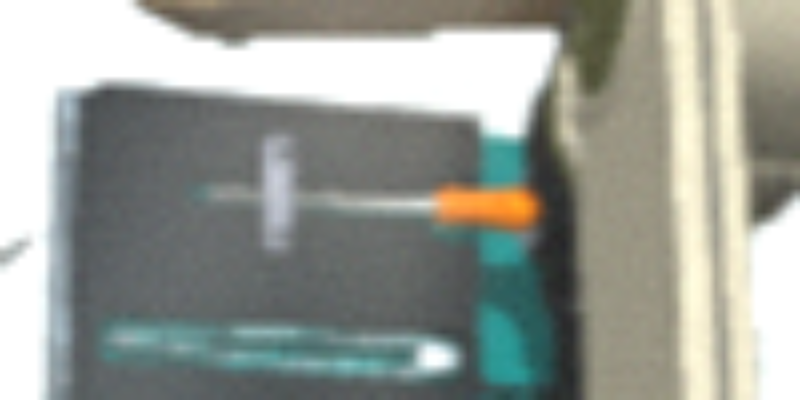

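View pics/s10.png

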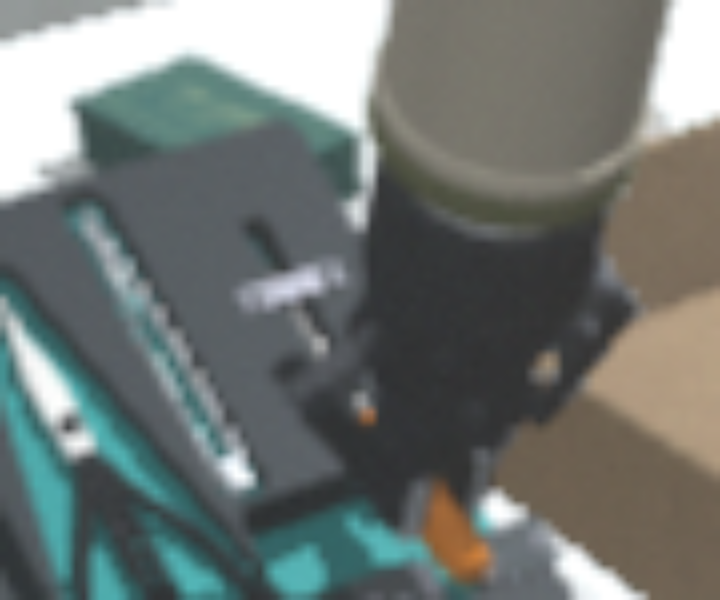

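Emit:
{"fn": "jog_arm", "kwargs": {"targets": [[0.001, 0, 0.0006, 0, 0.006, 0, 1], [0.002, 0, 0.0013, 0, 0.013, 0, 1], [0.003, 0, 0.002, 0, 0.02, 0, 1], [0.0035, 0, 0.0024, 0, 0.025, 0, 1], [0.0035, 0, 0.0024, 0, 0.025, 0, 1]]}}

```text
time: 11.62
tool_pos: [457.9, 276.9, 62.9]
tcp_rot: [179.9, -24.4, 92.4]
ft_force: [-3.1, -3.8, 2.7]
finger_gap: 15.7
```

```bash
python3 look.py 11; python3 -c "
from tray import *
for a in ((63,-50,-12),7),((63,-50,-11.5),5):
    p,R=pose(*a); plan(p,R)" | grep -v j
```

```text
INS tip [ 63.  -49.4 -12.3] tcp [-52.1 -49.4  -0.8] alpha 8.6 yaw -0.0
11.7667 [458.  276.9  62.9] [179.9 -24.4  92.4] [-2.2 -5.8  1.5] 15.6
115.5 [180.4 233.8] [241.4 182.4]
80 [193.3 234.5] [247.4 191.1]
60 [200.4 235. ] [250.8 196.1]
38 [208.2 235.4] [254.6 201.7]
-37.5 [234.  236.9] [268.1 221.3]
t 11.77 tcp [458.  276.9  62.9] rpy [179.9 -24.4  92.4] gap 15.6 F [-2.2 -5.8  1.5] rows needed 0.2
 full: d(m) [0.0002 0.0006 0.003 ] w [ 0.0014  0.0287 -0.0001]  frac 1 -> d [0.0002 0.0006 0.003 ] w [ 0.0014  0.0287 -0.0001]
t 11.77 tcp [458.  276.9  62.9] rpy [179.9 -24.4  92.4] gap 15.6 F [-2.2 -5.8  1.5] rows needed 0.5
 full: d(m) [0.0005 0.0006 0.0065] w [ 0.0014  0.0636 -0.0001]  frac 1 -> d [0.0005 0.0006 0.0065] w [ 0.0014  0.0636 -0.0001]
```

View pics/t11.png

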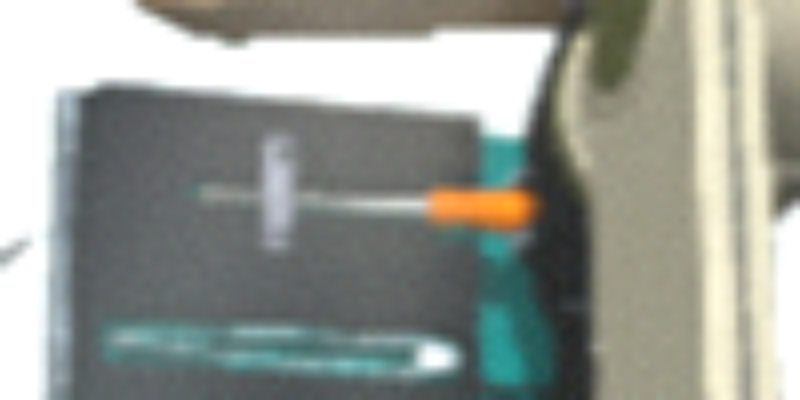

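```bash
python3 -c "
from tray import *
for a in ((62,-49.7,-12),7),((62,-49.7,-11.5),4.5),((62,-49.8,-10.8),0.8):
    p,R=pose(*a); plan(p,R)" | grep full
```

```text
full: d(m) [-0.0008  0.0003  0.0032] w [ 0.0014  0.0287 -0.0001]  frac 1 -> d [-0.0008  0.0003  0.0032] w [ 0.0014  0.0287 -0.0001]
 full: d(m) [-0.0004  0.0003  0.0077] w [ 0.0014  0.0723 -0.0001]  frac 1 -> d [-0.0004  0.0003  0.0077] w [ 0.0014  0.0723 -0.0001]
 full: d(m) [0.0007 0.0004 0.0144] w [ 1.500e-03  1.369e-01 -1.000e-04]  frac 1 -> d [0.0007 0.0004 0.0144] w [ 1.500e-03  1.369e-01 -1.000e-04]
```

Emit:
{"fn": "jog_arm", "kwargs": {"targets": [[-0.0008, -0.0003, 0, 0, 0, 0, 1], [-0.0008, -0.0003, 0.001, 0, 0.01, 0, 1], [-0.0008, -0.0003, 0.002, 0, 0.02, 0, 1], [-0.0008, -0.0003, 0.0032, 0, 0.029, 0, 1], [-0.0008, -0.0003, 0.0032, 0, 0.029, 0, 1]]}}

```text
time: 12.18
tool_pos: [457.9, 278.1, 60.1]
tcp_rot: [179.9, -26.1, 92.4]
ft_force: [-1.8, 0.5, 3.3]
finger_gap: 15.8
```

Emit:
{"fn": "jog_arm", "kwargs": {"targets": [[0, 0, 0.001, 0, 0.01, 0, 1], [0.0001, 0, 0.002, 0, 0.019, 0, 1], [0.0002, 0, 0.003, 0, 0.029, 0, 1], [0.0003, 0, 0.0045, 0, 0.043, 0, 1], [0.0003, 0, 0.0045, 0, 0.043, 0, 1]]}}

```text
time: 12.6
tool_pos: [457.6, 280.2, 55.7]
tcp_rot: [179.9, -28.6, 92.4]
ft_force: [-2.4, 3.2, 1.3]
finger_gap: 15.4
```

```bash
python3 look.py 12; python3 -c "
from tray import *
s=r.sense();print('F ins',RT.T@s['ft_force'],'M',s['wrist_torque'].round(2))
for a in ((62,-49.7,-10.8),0.8),:
    p,R=pose(*a); plan(p,R)" | grep -v j
```

```text
INS tip [ 62.5 -49.1 -11.7] tcp [-53.1 -49.1  -8.6] alpha 4.5 yaw -0.0
12.75 [457.6 280.2  55.8] [179.9 -28.5  92.4] [-2.   2.  -0.6] 15.6
115.5 [180.6 233.9] [241.4 182.4]
80 [193.3 234.8] [247.3 191.7]
60 [200.3 235.3] [250.6 197. ]
38 [207.9 235.8] [254.4 203. ]
-37.5 [233.1 237.6] [267.5 223.7]
F ins [ 1.3802825   1.93151063 -1.62122827] M [0.24 0.28 0.03]
t 12.75 tcp [457.6 280.2  55.8] rpy [179.9 -28.5  92.4] gap 15.6 F [-2.   2.  -0.6] rows needed 0.5
 full: d(m) [0.0001 0.0006 0.0065] w [0.0016 0.0645 0.    ]  frac 1 -> d [0.0001 0.0006 0.0065] w [0.0016 0.0645 0.    ]
```

View pics/s12.png

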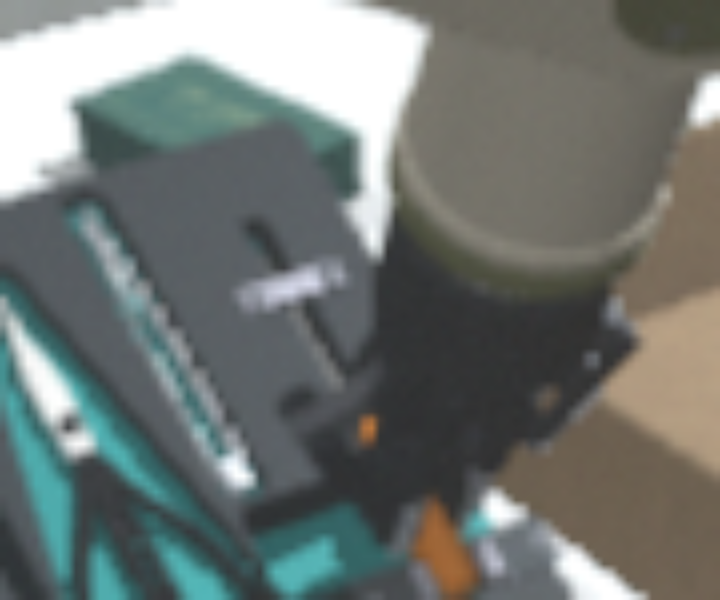

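Emit:
{"fn": "jog_arm", "kwargs": {"targets": [[0, 0, 0.0013, 0, 0.013, 0, 1], [0, 0, 0.0026, 0, 0.026, 0, 1], [0, 0, 0.004, 0, 0.04, 0, 1], [0, 0, 0.005, 0, 0.05, 0, 1], [0, 0, 0.005, 0, 0.05, 0, 1]]}}

```text
time: 13.17
tool_pos: [458.0, 281.9, 52.7]
tcp_rot: [179.9, -31.5, 92.5]
ft_force: [-9.7, -10.0, 16.7]
finger_gap: 15.3
```

```bash
python3 look.py 13; python3 -c "
from tray import *
s=r.sense();print('F ins',RT.T@s['ft_force'],'M',RT.T@s['wrist_torque'].round(2))
for a in ((62,-49.7,-10.8),0.8),:
    p,R=pose(*a); plan(p,R)" | grep -v j
```

```text
INS tip [ 62.3 -49.5  -9.4] tcp [-53.4 -49.6 -12.1] alpha 1.6 yaw 0.1
13.3167 [458.  281.9  52.7] [179.9 -31.4  92.5] [ -9.  -10.8  16.8] 15.8
115.5 [181.  233.6] [241.7 182. ]
80 [193.5 234.6] [247.5 191.7]
60 [200.4 235.2] [250.8 197.2]
38 [207.9 235.7] [254.5 203.3]
-37.5 [232.5 237.7] [267.3 224.7]
F ins [ 0.37697221  9.48144032 19.73600464] M [ 1.81102939 -0.10277839  0.04011432]
t 13.32 tcp [458.  281.9  52.7] rpy [179.9 -31.4  92.5] gap 15.8 F [ -9.  -10.8  16.8] rows needed 0.1
 full: d(m) [-0.0001  0.0001  0.003 ] w [0.0018 0.0136 0.0012]  frac 1 -> d [-0.0001  0.0001  0.003 ] w [0.0018 0.0136 0.0012]
```

View pics/s13.png

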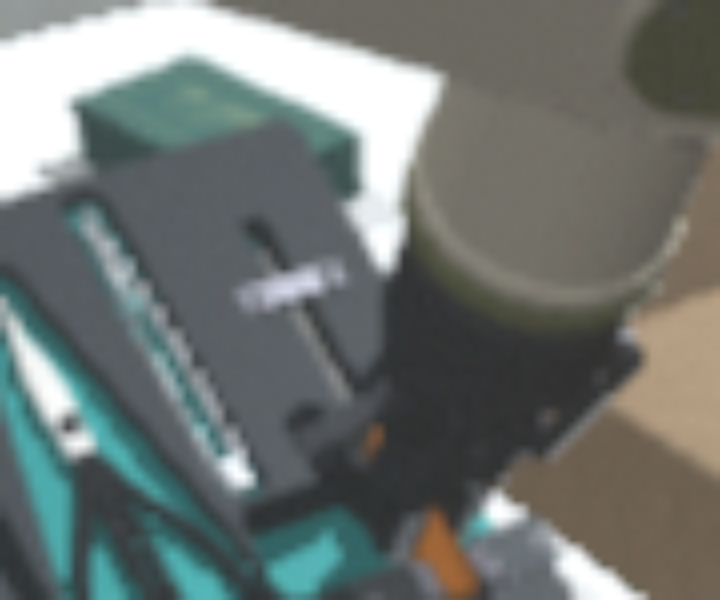

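View pics/t13.png

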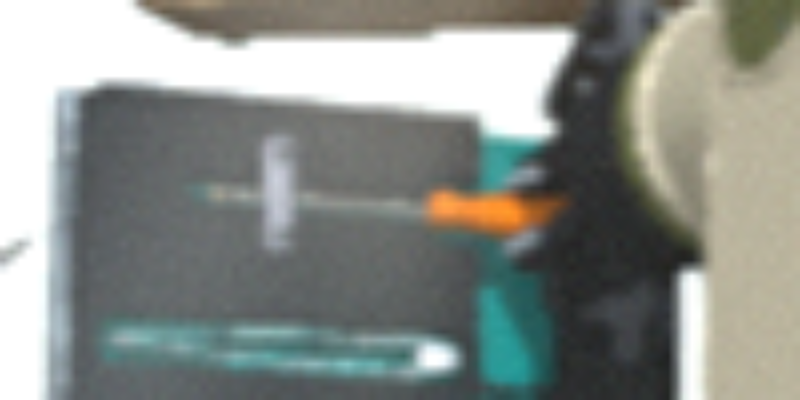

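Emit:
{"fn": "jog_arm", "kwargs": {"targets": [[0, -0.0007, 0, 0, 0, 0, 1], [0, -0.0014, 0, 0, 0, 0, 1], [0, -0.0014, 0, 0, 0, 0, 1]]}}

```text
time: 13.57
tool_pos: [457.9, 281.9, 52.8]
tcp_rot: [179.7, -31.4, 92.5]
ft_force: [-2.8, -6.2, 9.7]
finger_gap: 15.2
```

```bash
cat > f.py <<'E'
from tray import *
s=r.sense();ins(s);print('F ins',(RT.T@s['ft_force']).round(1),'M',(RT.T@s['wrist_torque']).round(2),s['finger_gap'].round(1))
E
python3 f.py
```

```text
INS tip [ 62.3 -49.4  -9.3] tcp [-53.3 -49.5 -12. ] alpha 1.6 yaw 0.1Traceback (most recent call last):
  File "f.py", line 2, in <module>
    s=r.sense();ins(s);print('F ins',(RT.T@s['ft_force']).round(1),'M',(RT.T@s['wrist_torque']).round(2),s['finger_gap'].round(1))
                                                                                                         ^^^^^^^^^^^^^^^^^^^^^
AttributeError: 'float' object has no attribute 'round'
```

Emit:
{"fn": "jog_arm", "kwargs": {"targets": [[0, 0, 0.001, 0, 0.005, 0, 1], [0, 0, 0.002, 0, 0.01, 0, 1], [0, 0, 0.003, 0, 0.014, 0, 1], [0, 0, 0.003, 0, 0.014, 0, 1]]}}

```text
time: 13.9
tool_pos: [458.1, 282.3, 52.5]
tcp_rot: [179.7, -32.2, 92.6]
ft_force: [-19.9, -31.7, 43.6]
finger_gap: 15.4
```

```bash
sed -i "s/s\['finger_gap'\].round(1)/s['time']/" f.py; python3 f.py; python3 look.py 14 >/dev/null
```

```text
INS tip [ 62.4 -49.4  -8.2] tcp [-53.2 -49.8 -12.4] alpha 0.8 yaw 0.2
F ins [-2.1 21.2 53.3] M [ 3.66  0.57 -0.05] 13.9
```

View pics/s14.png

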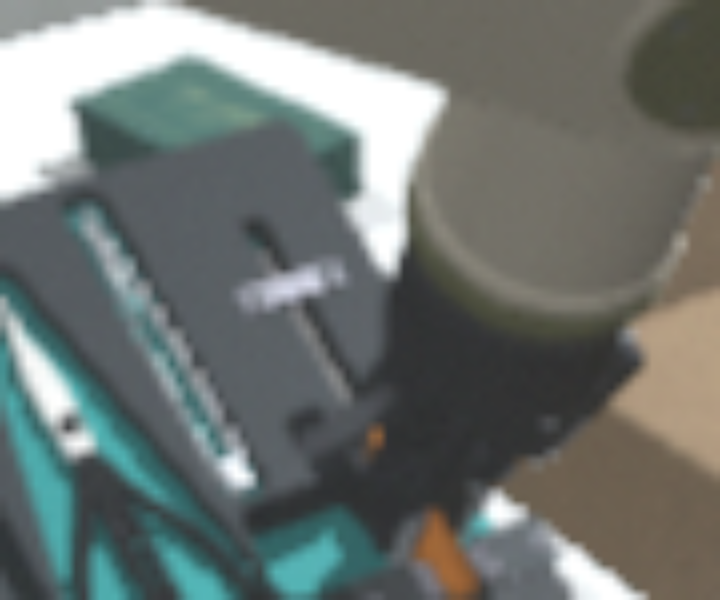

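View pics/t14.png

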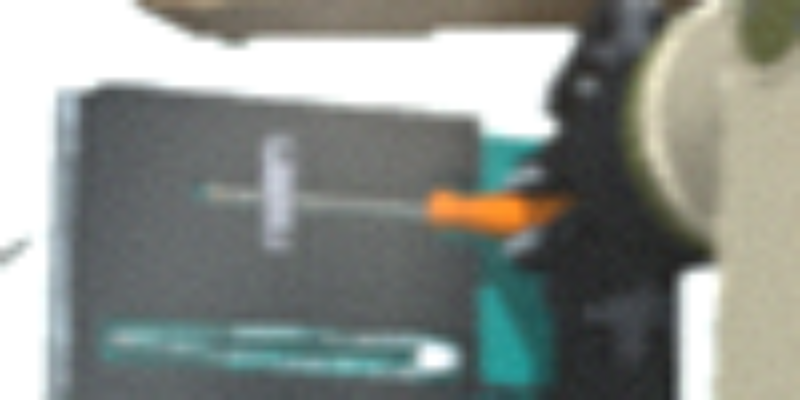

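Emit:
{"fn": "jog_arm", "kwargs": {"targets": [[0, 0, -0.0015, 0, -0.007, 0, 1], [0, 0, -0.003, 0, -0.014, 0, 1], [0, 0, -0.005, 0, -0.03, 0, 1], [0, 0, -0.005, 0, -0.03, 0, 1]]}}

```text
time: 14.38
tool_pos: [457.1, 281.0, 53.6]
tcp_rot: [179.8, -30.4, 92.4]
ft_force: [-0.4, -3.9, 2.1]
finger_gap: 15.7
```

```bash
python3 f.py
```

```text
INS tip [ 62.  -48.6 -10.2] tcp [-53.6 -48.7 -10.8] alpha 2.6 yaw 0.0
F ins [-2.2  0.6  3.9] M [ 0.01  0.36 -0.02] 14.3833
```

Emit:
{"fn": "jog_arm", "kwargs": {"targets": [[0, 0, 0, 0, 0, 0, 0.75], [0, 0, 0, 0, 0, 0, 0.65], [0, 0, 0, 0, 0, 0, 0.6], [0, 0, 0, 0, 0, 0, 0.55], [0, 0, 0, 0, 0, 0, 0.55]]}}

```text
time: 14.8
tool_pos: [456.4, 281.2, 53.1]
tcp_rot: [179.9, -30.4, 92.4]
ft_force: [0.5, -0.3, 0.0]
finger_gap: 38.3
```

Emit:
{"fn": "jog_arm", "kwargs": {"targets": [[0, 0, -0.01, 0, 0, 0, 0.5], [0, 0, -0.03, 0, 0, 0, 0.5], [0, 0, -0.06, 0, 0, 0, 0.5], [0, 0, -0.09, 0, 0, 0, 0.5], [0, 0, -0.11, 0, 0, 0, 0.5]]}}

```text
time: 15.22
tool_pos: [459.4, 224.2, 151.2]
tcp_rot: [179.7, -30.4, 92.5]
ft_force: [0.7, -0.9, 0.1]
finger_gap: 42.6
```

```bash
python3 look.py 15 | head -3
```

```text
INS tip [ 67.4 -49.4 101.8] tcp [-48.2 -49.6 101.1] alpha 2.6 yaw 0.1
15.3667 [460.3 224.6 150.4] [179.6 -30.4  92.5] [-0.8  0.8 -0.1] 42.6
115.5 [192.9 226.8] [248.2 157.5]
```

View pics/s15.png

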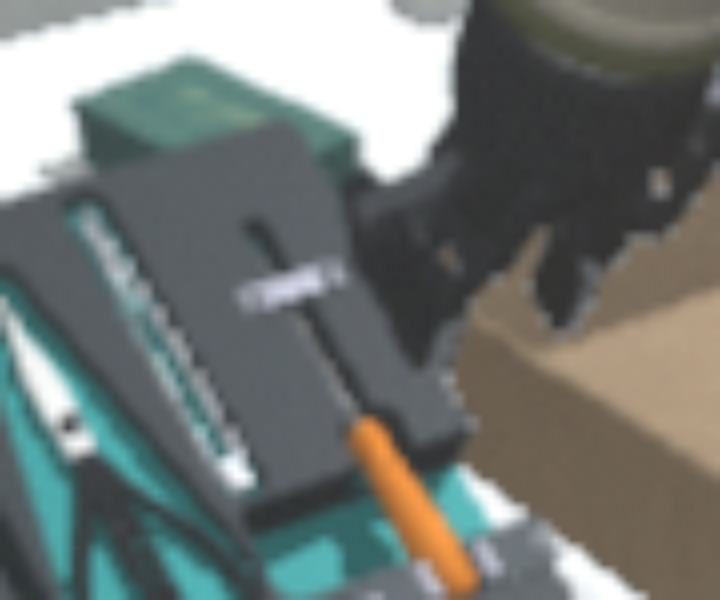

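View pics/t15.png

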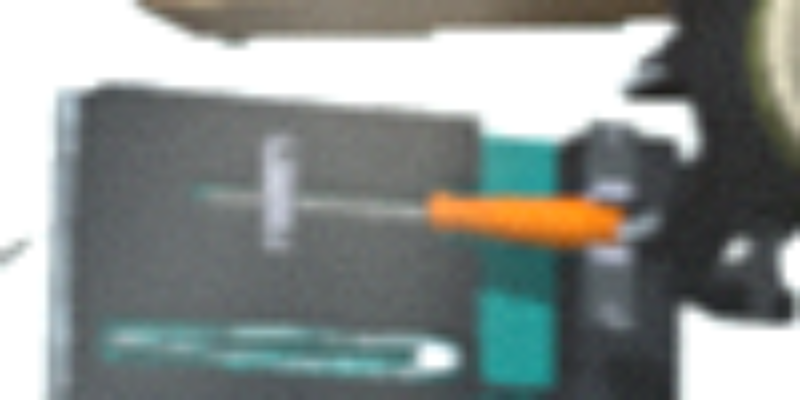

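Run:
```python
from tray import *
import pickle
S,T=pickle.load(open("st15.pkl","rb"))
for X in ((-88,-50,-9),(-88,-50,0.5),(-88,-50,0),(-88,-50,8),(-14,-50,-9),(64,-50,-9),(42.4,-50,1.5),(-82,-50,1)):
    P=P0+RT@np.array(X); print(X,proj(T,P).round(1),proj(S,P).round(1))
L={}
for n,s in(("T",T),("S",S)):
    hsv=cv2.cvtColor(s["pixels"],cv2.COLOR_RGB2HSV)
    m=cv2.inRange(hsv,(4,110,60),(22,255,255)); m[:, :180]=0; m[:, 300:]=0
    nn,l,st,c=cv2.connectedComponentsWithStats(m); i=1+np.argmax(st[1:,4]); print(n,st[i],c[i].round(2))
    v,u=np.nonzero(l==i); P=np.c_[u,v].astype(float); cc=P.mean(0); w,V=np.linalg.eigh(np.cov((P-cc).T)); d=V[:,1]
    if n=="T" and d[0]<0 or n=="S" and d[1]<0: d=-d
    t=(P-cc)@d; print("ends",(cc+d*(t.min()-.4)).round(1),(cc+d*(t.max()+.4)).round(1)); L[n]=(cc-20*d,cc+20*d,cc+d*(t.min()-.4),cc+d*(t.max()+.4))
n1=np.cross(ray(T,*L["T"][0])[1],ray(T,*L["T"][1])[1]);n2=np.cross(ray(S,*L["S"][0])[1],ray(S,*L["S"][1])[1])
d=np.cross(n1,n2);d/=np.linalg.norm(d);C=P0+RT@np.array([-50,-50,-9])
o=np.linalg.solve(np.array([n1,n2,d]),np.array([n1@T["origin"],n2@S["origin"],d@C]))
di=RT.T@d;di*=np.sign(di[0]);print("axis pt",(RT.T@(o-P0)).round(1),"dir",di.round(3),"tilt deg",np.degrees(np.arcsin(-di[2])).round(1),"yaw",np.degrees(di[1]).round(1))
for k in(2,3): P,e=tri(T,L["T"][k],S,L["S"][k]); print("end",(RT.T@(P-P0)).round(1),round(e,1))
```

```text
(-88, -50, -9) [231.2 237.7] [266.7 224.5]
(-88, -50, 0.5) [232.5 237.2] [267.4 222.9]
(-88, -50, 0) [232.4 237.2] [267.4 223. ]
(-88, -50, 8) [233.5 236.8] [268.  221.6]
(-14, -50, -9) [207.2 235.7] [254.3 203.2]
(64, -50, -9) [180.4 233.4] [241.6 181.4]
(42.4, -50, 1.5) [189.3 233.4] [245.7 185.4]
(-82, -50, 1) [230.6 237. ] [266.4 221.1]
T [209 234  24   7 120] [220.89 236.89]
ends [208.5 236.1] [232.4 237.6]
S [254 202  16  23 126] [261.13 213.14]
ends [254.  202.2] [268.2 224. ]
axis pt [-49.1 -47.9   1. ] dir [ 0.996  0.008 -0.088] tilt deg 5.0 yaw 0.4
end [-14.5 -47.1  -0.7] 0.5
end [-90.  -50.9  -3.4] 2.7
```

Run:
```python
from tray import *
import pickle
S,T=pickle.load(open("st15.pkl","rb"))
S0,T0=pickle.load(open("st0.pkl","rb"))
def c(s,u0,v0,w,h,k):
    im=np.clip(s["pixels"][v0:v0+h,u0:u0+w,::-1].astype(float)*1.6,0,255).astype(np.uint8)
    return cv2.resize(im,None,fx=k,fy=k,interpolation=cv2.INTER_NEAREST)
a=np.hstack([c(S0,245,200,40,30,10),c(S,245,200,40,30,10)]);b=np.hstack([c(T0,205,222,40,25,10),c(T,205,222,40,25,10)])
cv2.imwrite("pics/z15.png",np.vstack([a,b]))
```

```text
(no output)
```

View pics/z15.png

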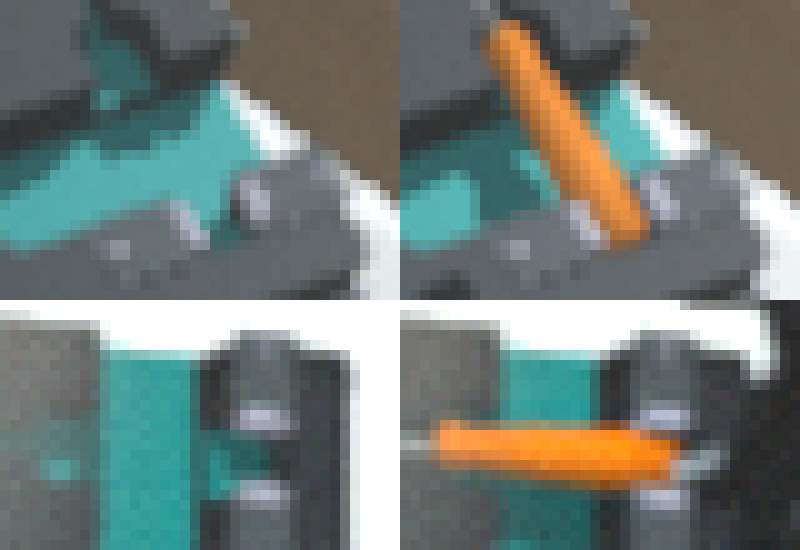

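```bash
cat >> tray.py <<'E'
def tcp(g,al=0.):
    a=np.radians(al)
    Ri=np.array([[np.cos(a),0,-np.sin(a)],[0,-1,0],[-np.sin(a),0,-np.cos(a)]])
    return P0+RT@np.array(g,float), RT@Ri
E
python3 -c "
from tray import *
p,R=tcp((-58,-49.5,12)); plan(p,R)"
```

```text
t 15.37 tcp [460.3 224.6 150.4] rpy [179.6 -30.4  92.5] gap 42.6 F [-0.8  0.8 -0.1] rows needed 2.2
 j [ -1.  -7. 114.  31.  77. -12.]
 full: d(m) [-0.0057 -0.0007  0.0895] w [0.0068 0.0449 0.0014]  frac 1 -> d [-0.0057 -0.0007  0.0895] w [0.0068 0.0449 0.0014]
```

Emit:
{"fn": "jog_arm", "kwargs": {"targets": [[-0.001, 0, 0.01, 0.002, 0.01, 0, 1], [-0.002, 0, 0.03, 0.004, 0.02, 0, 1], [-0.004, -0.0005, 0.05, 0.006, 0.035, 0, 1], [-0.0055, -0.0005, 0.066, 0.006, 0.045, 0, 1], [-0.0055, -0.0005, 0.076, 0.006, 0.045, 0, 1]]}}

```text
time: 15.78
tool_pos: [453.5, 259.9, 75.4]
tcp_rot: [-179.3, -33.1, 92.2]
ft_force: [-0.5, 0.3, -1.4]
finger_gap: 0.2
```

Emit:
{"fn": "jog_arm", "kwargs": {"targets": [[0, 0, 0.004, 0, 0, 0, 1], [0, 0, 0.008, 0, 0, 0, 1], [0, 0, 0.011, 0, 0, 0, 1], [0, 0, 0.013, 0, 0, 0, 1], [0, 0, 0.013, 0, 0, 0, 1]]}}

```text
time: 16.2
tool_pos: [456.8, 266.4, 69.2]
tcp_rot: [-179.8, -33.0, 92.5]
ft_force: [0.0, -0.6, -0.3]
finger_gap: 0.0
```

```bash
python3 f.py; python3 look.py 16 | head -2
```

```text
INS tip [ 58.2 -47.7  16.1] tcp [-57.3 -47.8  10.2] alpha -0.0 yaw 0.1
F ins [-0.6  0.   0.1] M [0.01 0.28 0.01] 16.2
INS tip [ 58.2 -47.9  16.5] tcp [-57.3 -48.   10.6] alpha -0.0 yaw 0.0
16.35 [457.  266.2  69.6] [-179.9  -33.    92.5] [-0.2  0.2 -0.4] -0.2
```

View pics/s16.png

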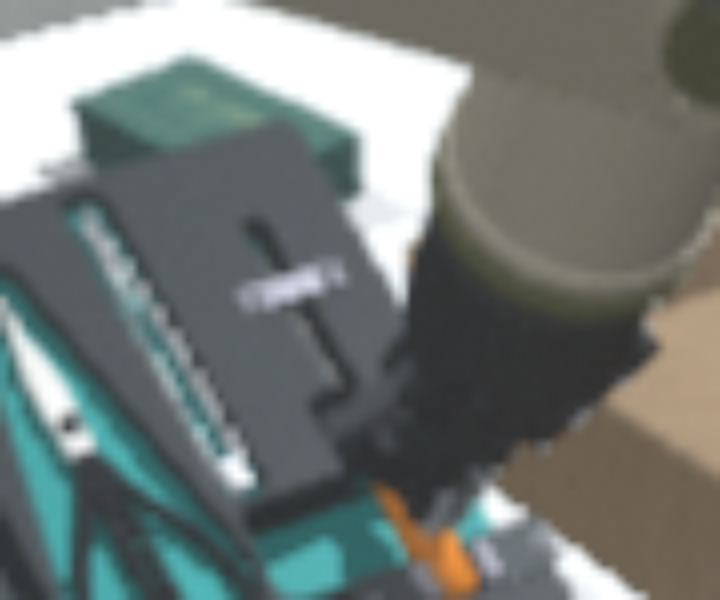

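Emit:
{"fn": "jog_arm", "kwargs": {"targets": [[0, 0.001, 0.002, 0, 0, 0, 1], [0, 0.0015, 0.004, 0, 0, 0, 1], [0, 0.0015, 0.006, 0, 0, 0, 1], [0, 0.0015, 0.006, 0, 0, 0, 1]]}}

```text
time: 16.68
tool_pos: [457.5, 269.7, 63.5]
tcp_rot: [-179.8, -33.0, 92.4]
ft_force: [-0.0, 0.7, -0.1]
finger_gap: -0.1
```

Emit:
{"fn": "jog_arm", "kwargs": {"targets": [[0, 0, 0.001, 0, 0, 0, 1], [0, 0, 0.002, 0, 0, 0, 1], [0, 0, 0.002, 0, 0, 0, 1]]}}

```text
time: 16.93
tool_pos: [459.2, 270.1, 63.2]
tcp_rot: [-180.0, -33.0, 92.5]
ft_force: [-0.9, -7.0, 6.7]
finger_gap: 0.0
```

```bash
python3 f.py
```

```text
INS tip [ 57.9 -50.2   9. ] tcp [-57.6 -50.3   3.2] alpha 0.0 yaw 0.1
F ins [-2.2  1.2  9.4] M [0.1  0.61 0.  ] 16.9333
```

Emit:
{"fn": "jog_arm", "kwargs": {"targets": [[0, 0, 0.0005, 0, 0, 0, 1], [0, 0, 0.001, 0, 0, 0, 1], [0, 0, 0.001, 0, 0, 0, 1]]}}

```text
time: 17.18
tool_pos: [460.0, 270.3, 63.1]
tcp_rot: [179.9, -33.0, 92.5]
ft_force: [-0.6, -12.2, 12.5]
finger_gap: 0.1
```

```bash
python3 f.py
```

```text
INS tip [ 57.9 -50.9   8.8] tcp [-57.6 -51.1   3. ] alpha 0.0 yaw 0.1
F ins [-3.4  1.1 17.1] M [ 0.28  0.83 -0.04] 17.1833
```

Emit:
{"fn": "jog_arm", "kwargs": {"targets": [[0, 0, -0.005, 0, 0, 0, 1], [0.008, -0.004, -0.015, 0, 0, 0, 1], [0.025, -0.014, -0.015, 0, 0, 0, 1], [0.042, -0.025, -0.01, 0, 0, 0, 1], [0.047, -0.026, -0.006, 0, 0, 0, 1]]}}

```text
time: 17.6
tool_pos: [429.4, 307.5, 93.3]
tcp_rot: [-179.8, -33.1, 92.5]
ft_force: [0.3, -0.8, 0.3]
finger_gap: 0.0
```

Emit:
{"fn": "jog_arm", "kwargs": {"targets": [[0, 0, 0.001, 0, 0, 0, 1], [0, 0, 0.002, 0, 0, 0, 1], [0, 0, 0.002, 0, 0, 0, 1]]}}

```text
time: 17.85
tool_pos: [430.1, 306.9, 89.7]
tcp_rot: [-179.7, -33.0, 92.4]
ft_force: [-0.0, -0.5, 0.3]
finger_gap: -0.1
```

```bash
python3 f.py
```

```text
INS tip [104.2 -22.8  10.6] tcp [-11.3 -22.8   4.7] alpha 0.0 yaw -0.0
F ins [-0.3  0.   0.5] M [0.02 0.23 0.  ] 17.85
```

Emit:
{"fn": "jog_arm", "kwargs": {"targets": [[0, 0, 0.001, 0, 0, 0, 1], [0, 0, 0.0015, 0, 0, 0, 1], [0, 0, 0.0015, 0, 0, 0, 1]]}}

```text
time: 18.1
tool_pos: [430.2, 307.7, 88.7]
tcp_rot: [-179.7, -33.0, 92.4]
ft_force: [-0.0, 0.6, 0.1]
finger_gap: -0.1
```

Emit:
{"fn": "jog_arm", "kwargs": {"targets": [[0, 0, 0.001, 0, 0, 0, 1], [0, 0, 0.001, 0, 0, 0, 1]]}}

```text
time: 18.27
tool_pos: [430.4, 308.2, 88.4]
tcp_rot: [-179.8, -33.0, 92.4]
ft_force: [-1.8, -3.7, 3.8]
finger_gap: 0.3
```

```bash
python3 f.py
```

```text
INS tip [104.6 -23.1   8.8] tcp [-10.9 -23.1   2.9] alpha 0.0 yaw 0.0
F ins [-1.   2.   5.1] M [ 0.28  0.53 -0.01] 18.2667
```

Emit:
{"fn": "jog_arm", "kwargs": {"targets": [[0, 0, -0.01, 0, 0, 0, 1], [0, 0, -0.035, 0, 0, 0, 1], [-0.01, 0, -0.07, 0, 0, 0, 1], [-0.03, 0, -0.105, 0, 0, 0, 1], [-0.06, 0, -0.13, 0, 0, 0, 1]]}}

```text
time: 18.68
tool_pos: [437.1, 186.7, 168.9]
tcp_rot: [179.8, -33.0, 92.7]
ft_force: [0.9, -1.0, -0.2]
finger_gap: 0.2
```

Emit:
{"fn": "jog_arm", "kwargs": {"targets": [[-0.03, 0.0, -0.02, 0, 0, 0, 1], [-0.06, 0, -0.04, 0, 0, 0, 1], [-0.09, 0, -0.06, 0, 0, 0, 1], [-0.11, 0, -0.07, 0, 0, 0, 1], [-0.12, 0, -0.07, 0, 0, 0, 1]]}}

```text
time: 19.1
tool_pos: [442.9, 45.4, 159.0]
tcp_rot: [-179.9, -32.9, 92.3]
ft_force: [1.1, 0.3, 0.2]
finger_gap: 0.2
```

```bash
python3 look.py 17 | head -2
python3 - <<'E'
from tray import *
import pickle
S,T=pickle.load(open("st17.pkl","rb"))
cv2.imwrite("pics/Sf.png",S["pixels"][:,:,::-1]);cv2.imwrite("pics/Tf.png",T["pixels"][:,:,::-1])
E
```

```text
INS tip [-75.3 -23.7 208.4] tcp [-190.8  -23.5  202.3] alpha -0.1 yaw -0.1
19.25 [441.6  49.  157.7] [-179.7  -33.1   92.3] [-0.7 -0.3 -0.3] -0.2
```

View pics/Sf.png

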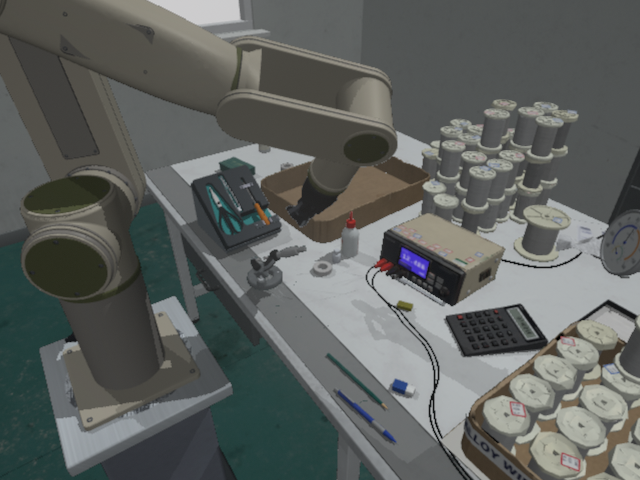

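View pics/Tf.png

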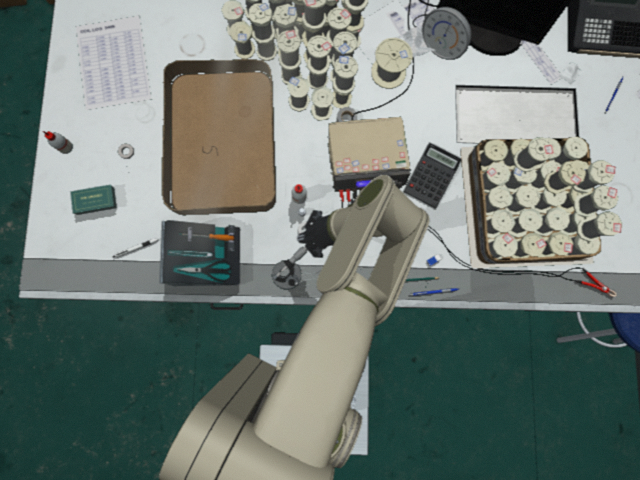

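View pics/t17.png

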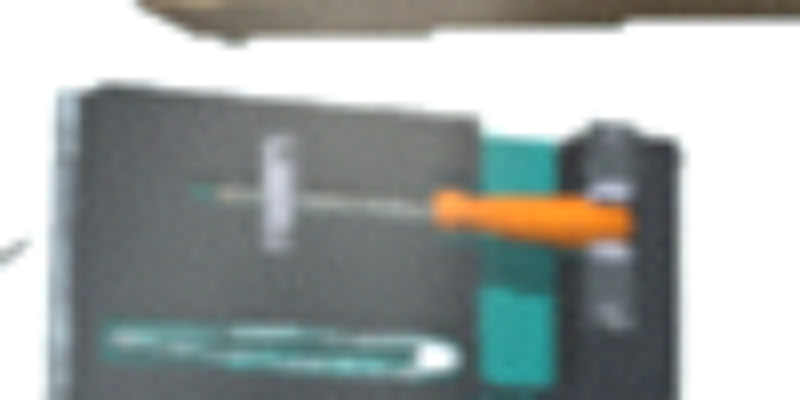

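View pics/s17.png

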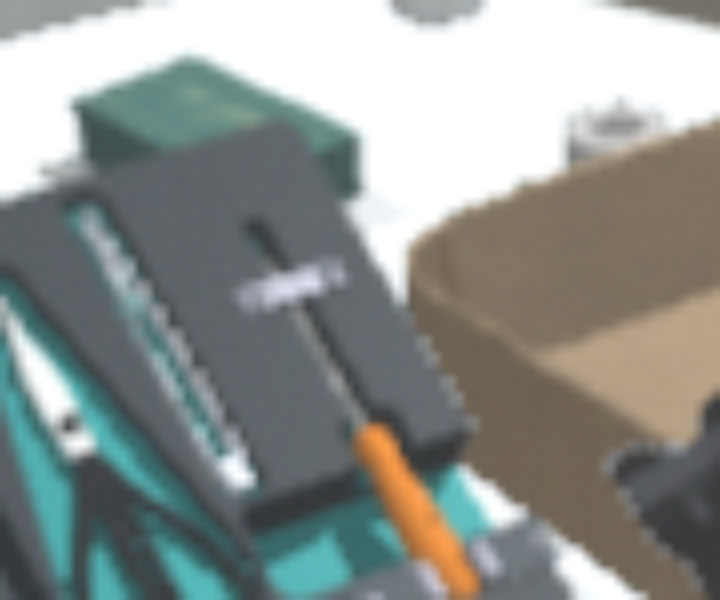

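The last pictures show the blade under the keeper (scene crop ~(290,285), blade showing above the bar at top crop ~(225,193)). The handle lies between the rollers (top crop ~(612,187) and (612,250)), and the bystanders I can see are where they were. Handing in.

Run:
```python
from bench import r
s=r.sense();print(s["time"],s["ft_force"]);print(r.hand_in())
```

```text
19.25 [-0.67488698 -0.34531156 -0.2734777 ]
the job is handed in; nothing more can be done
None
```

The screwdriver is back in its cutout: blade hooked under the keeper bar first, then the handle pressed down between the rollers. I handed in at 19.25 s with the robot clear of everything. I did not see a verdict.

**How it went**
- I gripped the handle on the bench and lowered the blade into its slot.
- I slid it under the keeper at a tilt of about 16° falling to 8°, until the handle's front touched the pocket's upper end.
- I then backed off about 1 mm, levelled the handle down through the rollers and let go.

**Last checks**
- **Blade:** the top view shows it coming out on the far side of the keeper.
- **Handle height:** a shut-finger press of about 17 N met solid resistance. The handle's top stood about 0.3 to 0.5 mm above a spot I touched on the foam face, against 0.5 mm expected at home.
- **Position:** after the press the screwdriver slid 1 to 2 mm down-slope. By the top view its butt is now close against the pocket's lower end. I did not touch-check the height again after that, and I only checked it at mid-handle, not at the butt.
- **Bystanders:** none looked moved in the two final views. I judged this by eye, without measuring.

**What disagreed or went wrong**
- **Tray height:** my camera fit put the tray face about 3 mm too low, shown by touching the foam.
- **Push force:** because of that error, after the handle had bottomed I pressed on through the grip to about 57 N for a moment before backing off. That is more than a thumb's push. I read it as the held handle bottoming in the pocket, not the gripper's body touching anything.
- **Camera tilt:** a camera-only estimate gave the handle about 5° of tilt. I trusted the touch readings over it, because the pocket walls hide part of the handle from the cameras.

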